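# Refill the pen carousel and present its square pot

## Task

Tip all five wooden beads out of the steel cup into the bowl in the middle of the pen carousel, and stand the cup upright on the round cork tile again, clear of the edge, and let go of it. Then turn the carousel until its square pot stands squarely at the pointer on the foot, and finish while gripping the carousel to hold it still there: do not let go at the end. Leave the bell and the stapler where they are.

Things in the scene. Friction and masses are not known exactly. Their poses are not given: they have to be found in the camera images.
- cup_center (a point): Open steel measuring cup, 160 g: round, 80 mm tall, 64 mm across at its flat foot, 90 mm at the rim, wall 3 mm, floor 4 mm thick. This point is on its axis, 40 mm above its underside. z points out of its mouth, and its handle points along -x. It stands in the middle of the cork tile at the start, handle roughly towards the robot.
- cup_handle (a point): Grip point on the cup's level wooden handle: on its centre line, 92 mm from the cup's axis, 68 mm above the cup's underside. The bar lies along the cup's x, from 43 to 123 mm from the axis; section a regular octagon, 18 mm across flats, flats facing sideways, up, down and at 45 degrees: it can be gripped from above or leaning 45 degrees to either side. Axes as the cup's: x from handle to cup, z up.
- tile_top (a point): Round cork tile lying fixed on the table, 130 mm across, 8 mm thick; this point is the centre of its top.
- bowl (a point): Round bowl in the middle of the carousel, turning with it: centre of its floor, on the turning axis, 26 mm above the table. Floor 46 mm in inner radius, rim 56 mm in inner radius and 30 mm above the floor.
- caddy (a joint): Turning angle of the carousel (rad), growing anticlockwise seen from above; the square pot is at the pointer at 0 and every whole turn. It turns freely either way and stays where left; moving it takes about 0.06 N m. It is a plywood tray, 128 mm in radius, top 22 mm above the table, with a bowl in the middle and four open pots 90 degrees apart, 98 mm from the axis.
- square_pot (a point): The one square pot of the carousel (the other three are round, 50 mm across), 46 by 46 mm, wall 4 mm, 68 mm tall like all the pots, rim 90 mm above the table. The point is its centre, half-way up (56 mm above the table), 98 mm from the turning axis. x points to the turning axis, y along the tray's edge, z up; its sides are square to these.
- front_spot (a point): Fixed point where the square pot's centre must come: above the flat aluminium foot on the side of its pointer (a flat pointed nose that sticks out about 45 mm beyond the tray's edge), 98 mm from the turning axis, 56 mm above the table. x points from the pointer towards the turning axis. The pointer is on the robot's side, somewhat to the left or right.
- bead0_center (a point): one of five plain wooden balls, 20 mm across, 10 g, lying in the cup at the start; this point is its centre
- bead1_center (a point): one of five plain wooden balls, 20 mm across, 10 g, lying in the cup at the start; this point is its centre
- bead2_center (a point): one of five plain wooden balls, 20 mm across, 10 g, lying in the cup at the start; this point is its centre
- bead3_center (a point): one of five plain wooden balls, 20 mm across, 10 g, lying in the cup at the start; this point is its centre
- bead4_center (a point): one of five plain wooden balls, 20 mm across, 10 g, lying in the cup at the start; this point is its centre
- bell: Brass-look counter bell on a black foot, 80 mm across, 60 mm tall, loose, not to be disturbed; origin at the centre of its underside.
- stapler: Rose-gold stapler, 150 mm long (along its x), 36 mm wide, 60 mm tall, loose, not to be disturbed; origin at the centre of its underside.
Mind the look-alikes: they are no part of the job. There is more than one size of the part that bears tile_top; the job needs the largest.

How it is judged:
By the outcome, as a careful person would: the job done as asked, in the order asked, and still so for the second after the job is handed in, while the arm keeps its last pose, push and grip.
It also fails if it takes over 72 s, if anything falls off the work surface, if the arm or the gripper's body presses on something with over 40 N, if the wrist force passes 120 N, or if a joint passes its speed limit or range.

## Robot

A 6-joint arm with a two-finger parallel gripper is mounted at the origin on the work surface. World frame = base frame: x ahead of the robot, y to its left, z up, the work surface at z = 0. Lengths are in m, angles in degrees, forces in N, time in s.
With the tool pointing down it reaches from about 0.325 to 0.9 m from the base axis. Payload 6.1 kg.
Tool frame: the origin (TCP) lies at the very end of the fingers, on their centre line; the grasp point (between the pads) lies env.grasp_offset behind it (env.grasp_offset is the distance from the TCP to the grasp point, in m); x points along the fingers, y is the direction in which the jaws open and shut, and the axes are right-handed (so a half turn about x gives the same grasp; the last joint's range is limited). The gripper opens to 85 mm and grips with 20 to 120 N. Pads are 22 mm wide; open, the fingers measure 114 mm over their backs; the gripper's body (76 mm by 85 mm) begins 54 mm behind the grasp point. The pads swing forward as they close: fully open they stand 13 mm farther back than shut.
Start: joints at [67.317, 12.628, 87.462, -0, 79.91, -7.225], TCP at [0.167, 0.602, 0.211] pointing down, gripper open.
Joint ranges: [-170.65, 170.65], [-52.31, 119.04], [5.05, 147.46], [-71.25, 251.25], [11.57, 151.72], [-153.62, 153.62]. Speed limits (degrees/s): [147.25, 147.25, 172.46, 180, 180, 180].

## Interface

Orientations are given as a 3x3 rotation matrix whose columns are the frame's x, y, z axes.
In Python, from workcell import get_obs, optics, order, env gives the robot as it stands.
- The arm moves only by the tool arm_command, never from a script. Its argument "increments" is one flat list of numbers, 6 for each row, row after row: the shift along the tool's x, y, z scaled (see below), then the turn, a rotation vector about the tool's x, y, z scaled (see below). In form: [tx, ty, tz, ax, ay, az, tx, ty, tz, ax, ay, az, ...]. A call has 1 to 12 rows; each row shifts and turns the commanded pose from where the row before left it, along the tool's axes as they then stand; what a row does not reach is not made up. The controller multiplies each number of a shift by 0.15 m and each number of a turn by 90 degrees. A row lasts 1/12 s, in which the tool goes at most 41.7 mm and 7.16 degrees, less where a joint would pass 70% of its speed; a pose out of reach is approached as far as the arm can. A call with a number of a shift or a turn outside -1 to 1 is refused whole. A call with a gripper value outside its range is refused whole. "jaw" is the gripper's target within -1 to 1 (fully open at 1, half-way at 0, shut at -1), set as the call begins (left out, the last holds). The fingers move at their own pace and stop on an object; the grip force is fixed at half the most. Time passes only in rows, so rows that do not move let the fingers close. It gives the time, the measured TCP pose, the force and the opening at its end, in the units of the state.
- get_obs(): the state, without advancing time (a new reading comes with each control period).
- optics.snapshot(name): name is "side" or "top"; returns the picture (420x560x3 uint8, red, green, blue); there is no depth.
- optics.camera_params(name): a dict with "mtx" (3x3 intrinsics, pixels), "cam_to_world" (4x4, takes a point from camera to world coordinates). Camera axes: x right, y up, looking along -z (the intrinsics and any distortion apply to the point x, -y, -z); pixel columns grow to the right and rows downward; lengths in m; the calibration is good to about 2 mm. A picture is of the moment at which its call begins. camera_params takes no time and is no camera call.
- order.sign_off(): hands the job in, once; it reports no verdict.
The state is a dict: "time_s": time; "q": joint angles; "dq": joint speeds; "joint_torque": joint torques, N m; "ee_pos": TCP position; "tool_rot": TCP orientation; "ft_force": force on the tool from outside, world axes, zero at the start; "wrist_torque": the same for the moment, N m; "grip_width": opening from 0.0 (shut) to 1.0 (fully open).
Only numpy, scipy, OpenCV 4.12 (cv2) and the standard library are available. Lean on these libraries where they do the work, as an engineer would, in place of code of your own. Each camera call takes 0.05 s, during which the arm holds its last target.

## Working session

There is one attempt and no reset: what is moved stays moved. The work goes in short steps, Python scripts to look and compute and a tool call to move; the robot and the scene stay as the last step left them, time stands still between calls to the robot, and variables do not carry over. Pictures are saved under pics/ and viewed, and the job is handed in when it is done.

Besides the shell and the picture viewer there is one more tool, called after "Emit:" by a JSON object that holds its "fn" and its "kwargs", one argument or row to a line. arm_command: Moves the arm, as the interface text tells. Shifts and turns lie within -1 to 1; 1 stands for 0.15 m of shift or 90 degrees of turn. Its arguments: {"type":"object","properties":{"increments":{"type":"array","items":{"type":"number","minimum":-1,"maximum":1}},"jaw":{"type":"number"}},"required":["increments"]}

```bash
ls; mkdir -p pics; python3 - <<'E'
from workcell import get_obs, optics, order, env
import cv2
print(get_obs()); print(env.grasp_offset)
for n in("side","top"):
    im=optics.snapshot(n); cv2.imwrite(f"pics/{n}0.png",im[:,:,::-1]); print(n,optics.camera_params(n))
E
```

```text
pics
{'time_s': 0.0, 'q': array([ 6.73167365e+01,  1.26768955e+01,  8.75238534e+01,  9.08665590e-04,
        7.99094506e+01, -7.22540681e+00]), 'dq': array([-0.0906425 , -0.0638559 , -0.00475824, -0.06667646, -0.1075266 ,
       -0.06644207]), 'joint_torque': array([-7.83972228e-04, -4.96882832e+01, -3.89408970e+01, -1.13458718e-04,
        1.05868230e-02, -1.98782993e-05]), 'ee_pos': array([0.16634086, 0.60181034, 0.20969904]), 'tool_rot': array([[-7.56117058e-04,  2.66531488e-01,  9.63825915e-01],
       [-1.76855150e-03,  9.63824327e-01, -2.66532436e-01],
       [-9.99998150e-01, -1.90610549e-03, -2.57389351e-04]]), 'ft_force': array([-0.55695556, -0.65093508,  0.48258739]), 'wrist_torque': array([-0.05293943, -0.03901258, -0.01886391]), 'grip_width': 1.002608452948473}
0.0187
side {'mtx': array([[510.94854943,   0.        , 287.85951054],
       [  0.        , 510.94854943, 217.78821544],
       [  0.        ,   0.        ,   1.        ]]), 'cam_to_world': array([[ 0.97751443,  0.15081147, -0.14738195,  0.37350396],
       [-0.21066741,  0.66792435, -0.7137901 , -0.88998243],
       [-0.00920774,  0.72878869,  0.68467675,  1.0009697 ],
       [ 0.        ,  0.        ,  0.        ,  1.        ]])}
top {'mtx': array([[539.81942965,   0.        , 279.9757983 ],
       [  0.        , 539.81942965, 212.31142665],
       [  0.        ,   0.        ,   1.        ]]), 'cam_to_world': array([[ 0.07241863,  0.9758837 , -0.2059285 ,  0.35468043],
       [-0.9973714 ,  0.0703578 , -0.01732268,  0.05781684],
       [-0.00241624,  0.20664168,  0.9784137 ,  1.19699412],
       [ 0.        ,  0.        ,  0.        ,  1.        ]])}
```

View pics/top0.png

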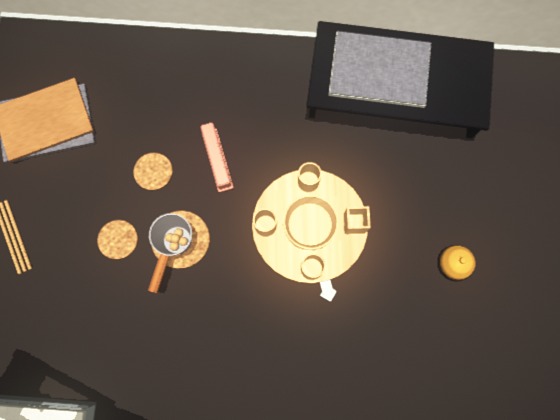

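View pics/side0.png

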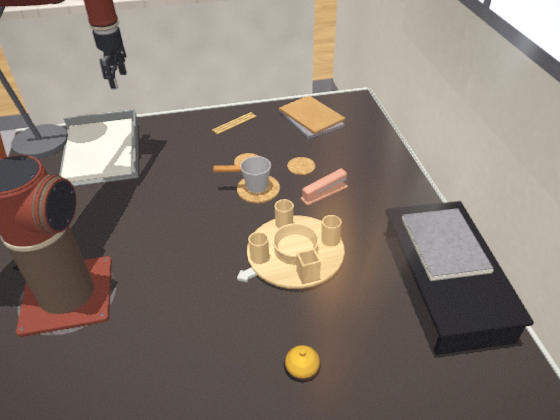

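The top view shows the cup at about (171,235) with its handle down to (157,288), and the tile at (181,239). The carousel centre is at about (310,225), the square pot at (358,219), and the pointer at (328,290). I'll enlarge these.

```bash
cat > h.py <<'E'
import numpy as np, cv2
from workcell import get_obs, optics, order, env
def ray(n,u,v):
    c=optics.camera_params(n);K=c['mtx'];T=c['cam_to_world']
    d=np.array([(u-K[0,2])/K[0,0],-(v-K[1,2])/K[1,1],-1]);return T[:3,3],T[:3,:3]@d
def atz(n,u,v,z):
    o,d=ray(n,u,v);return o+d*(z-o[2])/d[2]
def proj(n,P):
    c=optics.camera_params(n);K=c['mtx'];T=c['cam_to_world']
    p=(np.atleast_2d(P)-T[:3,3])@T[:3,:3]
    return np.c_[K[0,2]+K[0,0]*p[:,0]/-p[:,2],K[1,2]-K[1,1]*p[:,1]/-p[:,2]]
def crop(im,name,x0,y0,w,h,s):
    c=cv2.resize(im[y0:y0+h,x0:x0+w],None,fx=s,fy=s,interpolation=cv2.INTER_CUBIC)
    for x in range((x0+9)//10*10,x0+w,10): cv2.putText(c,str(x),((x-x0)*s,8),0,.3,(0,255,0)) if x%20==0 else 0; cv2.line(c,((x-x0)*s,10),((x-x0)*s,14),(0,255,0))
    for y in range((y0+9)//10*10,y0+h,10): cv2.putText(c,str(y),(0,(y-y0)*s+4),0,.3,(0,255,0))
    cv2.imwrite(name,c)
E
python3 - <<'E'
from h import *
t=cv2.imread('pics/top0.png'); s=cv2.imread('pics/side0.png')
crop(t,'pics/a.png',130,190,110,110,5)
crop(t,'pics/b.png',245,155,130,150,4)
crop(s,'pics/c.png',205,140,150,150,4)
E
```

```text
(no output)
```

View pics/a.png

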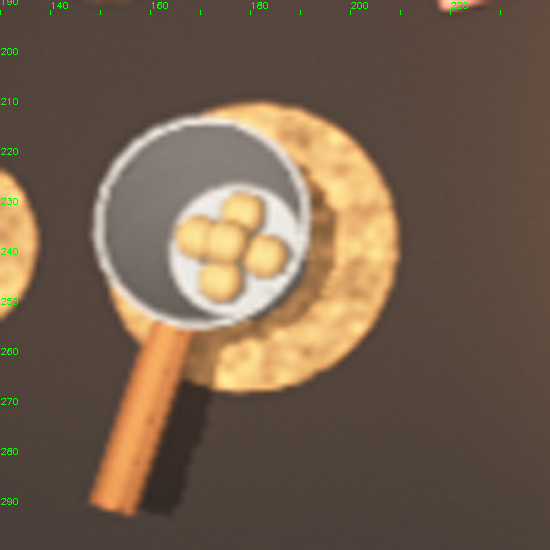

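View pics/b.png

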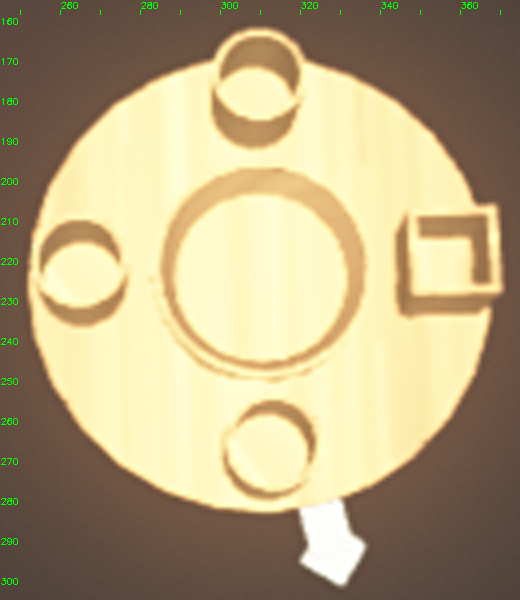

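View pics/c.png

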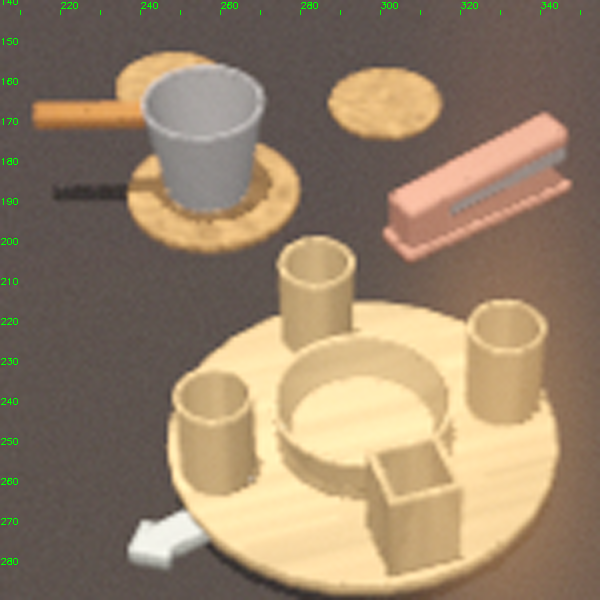

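```bash
python3 - <<'E'
from h import *
np.set_printoptions(precision=4,suppress=True)
cup=atz('top',170.2,234.2,.088);print('cup',cup)
for (u,v) in [(148.8,234),(191.6,234),(170,213.2),(170,255.3)]: print(atz('top',u,v,.088))
tile=atz('top',180.4,239.2,.008);print('tile',tile, atz('top',209.6,239,.008),atz('top',180,210,.008),atz('top',180,268.3,.008))
h=atz('top',152.6,291.5,.076);print('hend',h)
d=cup-h;print('handle yaw',np.degrees(np.arctan2(d[1],d[0])),np.hypot(d[0],d[1]))
# handle edges
for u,v in [(148,290.5),(157,293),(160,254),(168,257)]: print('hedge',atz('top',u,v,.072))
print('side cup rim',atz('side',255.3,165.3,.088))
print('side tile',atz('side',259.3,188,.008))
print('side handle end',atz('side',213.5,168.5,.076))
print('trayT',[atz('top',u,v,.022) for u,v in [(252.5,225),(367.7,235),(310,283)]])
fl=atz('top',308.3,224.7,.026);print('floor',fl)
print('rim in', [atz('top',u,v,.056) for u,v in[(285,222),(336,222),(310,196.5),(310,249)]])
tip=atz('top',329,301,.006);print('tip',tip,[atz('top',u,v,.006) for u,v in[(319.5,295),(336,291),(320,280),(328,278.5)]])
print('tipside',atz('side',236.5,277,.006))
sq=[atz('top',u,v,.09) for u,v in[(348,207.5),(370,206),(371,227.5),(347.5,231)]];print(np.array(sq),np.mean(sq,0))
sq=[atz('side',u,v,.09) for u,v in[(294.5,254),(312,249),(318.5,261),(300,267.5)]];print(np.array(sq),np.mean(sq,0))
E
```

```text
cup [0.5252 0.3021 0.088 ]
[0.5224 0.3467 0.088 ]
[0.5288 0.2577 0.088 ]
[0.5696 0.3077 0.088 ]
[0.4812 0.2975 0.088 ]
tile [0.5279 0.2958 0.008 ] [0.533  0.2309 0.008 ] [0.594 0.304 0.008] [0.4633 0.2895 0.008 ]
hend [0.4055 0.3273 0.076 ]
handle yaw -11.862806934701677 0.12230943307693266
hedge [0.407 0.338 0.072]
hedge [0.4033 0.3188 0.072 ]
hedge [0.4843 0.3222 0.072 ]
hedge [0.4792 0.3047 0.072 ]
side cup rim [0.5242 0.3026 0.088 ]
side tile [0.5306 0.2931 0.008 ]
side handle end [0.4032 0.3305 0.076 ]
trayT [array([0.569 , 0.1372, 0.022 ]), array([ 0.5649, -0.1179,  0.022 ]), array([0.4507, 0.0025, 0.022 ])]
floor [0.5778 0.0142 0.026 ]
rim in [array([0.5744, 0.0657, 0.056 ]), array([ 0.5822, -0.0438,  0.056 ]), array([0.6346, 0.0155, 0.056 ]), array([0.5198, 0.0085, 0.056 ])]
tip [ 0.416  -0.0419  0.006 ] [array([ 0.4275, -0.0206,  0.006 ]), array([ 0.4387, -0.056 ,  0.006 ]), array([ 0.4601, -0.0198,  0.006 ]), array([ 0.4647, -0.0371,  0.006 ])]
tipside [ 0.4145 -0.0383  0.006 ]
[[ 0.6082 -0.0643  0.09  ]
 [ 0.6148 -0.1102  0.09  ]
 [ 0.5691 -0.114   0.09  ]
 [ 0.5581 -0.0656  0.09  ]] [ 0.5876 -0.0885  0.09  ]
[[ 0.5583 -0.069   0.09  ]
 [ 0.6037 -0.0622  0.09  ]
 [ 0.6092 -0.1037  0.09  ]
 [ 0.5615 -0.114   0.09  ]] [ 0.5832 -0.0872  0.09  ]
```

Emit:
{"fn": "arm_command", "kwargs": {
  "increments": [0,0,0,-0.038,0,0,0,0,0,0,0,-0.0714,0,0,0,0,0,-0.0714,0,0,0,0,0,-0.0714,0,0,0,0,0,-0.0714,0,0,0,0,0,-0.0714,0,0,0,0,0,-0.0714,0,0,0,0,0,-0.0716],
  "jaw": 0.1
}}

```text
time_s: 0.77
ee_pos: [0.1665, 0.6026, 0.2111]
tool_rot: [[-0.148, 0.147, 0.978], [-0.695, 0.688, -0.209], [-0.704, -0.71, 0.0]]
ft_force: [0.4, -0.1, -0.6]
grip_width: 0.547
```

```bash
cat >> h.py <<'E'
from scipy.spatial.transform import Rotation as Rot
np.set_printoptions(precision=4,suppress=True)
def log():
    o=get_obs(); 
    open('log.txt','a').write(repr((list(o['q']),list(o['ee_pos']),o['tool_rot'].tolist()))+'\n')
    print('t',o['time_s'],'q',o['q'],'p',o['ee_pos'],'F',o['ft_force'],'w',o['grip_width']);print(o['tool_rot'])
    return o
def go(Rt,pt,o=None):
    """total shift in tool units and total rotvec in tool units; shift for orientation-first and for shift-first"""
    o=o or get_obs();R=o['tool_rot'];d=pt-o['ee_pos']
    print('shift-first',R.T@d/.15,'turn',Rot.from_matrix(R.T@Rt).as_rotvec(degrees=True)/90,'shift-after',Rt.T@d/.15)
def grip_rot(psi,lean):
    """tool z along yaw psi, tool x down, then lean about z"""
    z=np.array([np.cos(psi),np.sin(psi),0]);x=np.array([0,0,-1.]);y=np.cross(z,x)
    return np.c_[x,y,z]@Rot.from_euler('z',lean,degrees=True).as_matrix()
E
python3 - <<'E'
from h import *
o=log()
psi=np.radians(-12);R=grip_rot(psi,-45)
hp=np.array([.5248,.3025,0])-.092*np.array([np.cos(psi),np.sin(psi),0]);hp[2]=.076
print(hp)
t=hp+R[:,0]*.0187; print('tcp',t)
go(R,t-R[:,0]*.09)
go(R,t)
E
```

```text
t 0.7667 q [ 70.3842  53.5624  40.9168  -7.0498 130.3074  -9.9114] p [0.1665 0.6026 0.2111] F [ 0.4491 -0.0897 -0.5524] w 0.5466404748968875
[[-0.1482  0.147   0.978 ]
 [-0.6946  0.6885 -0.2088]
 [-0.704  -0.7102  0.0001]]
[0.4348 0.3216 0.076 ]
tcp [0.4321 0.3087 0.0628]
shift-first [ 1.1947 -0.3894  2.1398] turn [-0.0004 -0.0003  0.0028] shift-after [ 1.1941 -0.3961  2.1388]
shift-first [ 1.7947 -0.3867  2.1401] turn [-0.0004 -0.0003  0.0028] shift-after [ 1.7941 -0.3961  2.1388]
```

Emit:
{"fn": "arm_command", "kwargs": {
  "increments": [0.1,-0.033,0.178,0,0,0,0.1,-0.033,0.178,0,0,0,0.1,-0.033,0.178,0,0,0,0.1,-0.033,0.178,0,0,0,0.1,-0.033,0.178,0,0,0,0.1,-0.033,0.178,0,0,0,0.1,-0.033,0.178,0,0,0,0.1,-0.033,0.178,0,0,0,0.1,-0.033,0.178,0,0,0,0.1,-0.033,0.178,0,0,0,0.1,-0.033,0.178,0,0,0,0.1,-0.033,0.178,0,0,0]
}}

```text
time_s: 1.77
ee_pos: [0.4454, 0.3687, 0.1246]
tool_rot: [[-0.148, 0.147, 0.978], [-0.692, 0.691, -0.208], [-0.707, -0.708, -0.001]]
ft_force: [1.3, 0.8, -0.1]
grip_width: 0.547
```

```bash
python3 - <<'E'
from h import *
o=log()
psi=np.radians(-12);R=grip_rot(psi,-45)
hp=np.array([.5248,.3025,0])-.092*np.array([np.cos(psi),np.sin(psi),0]);hp[2]=.076
t=hp+R[:,0]*.0187
go(R,t)
for n in("side","top"):
    im=optics.snapshot(n)[:,:,::-1]; cv2.imwrite(f"pics/{n}1.png",im)
crop(im,'pics/t1.png',100,190,140,140,4)
E
```

```text
t 1.7667 q [ 45.258   44.2396  65.1163 -23.8513 109.1364 -32.685 ] p [0.4454 0.3687 0.1246] F [ 1.2743  0.7653 -0.0924] w 0.5471983728700444
[[-0.148   0.1467  0.9781]
 [-0.692   0.6912 -0.2084]
 [-0.7066 -0.7076 -0.0008]]
shift-first [ 0.5814  0.002  -0.0032] turn [ 0.0001 -0.0005  0.0005] shift-after [ 0.5814  0.0015 -0.0037]
```

View pics/t1.png

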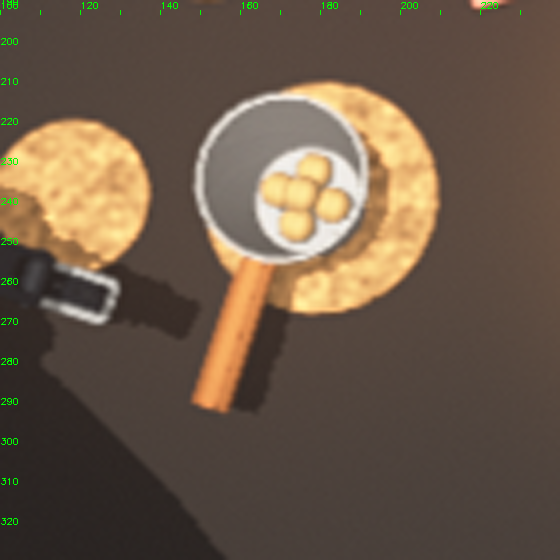

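View pics/side1.png

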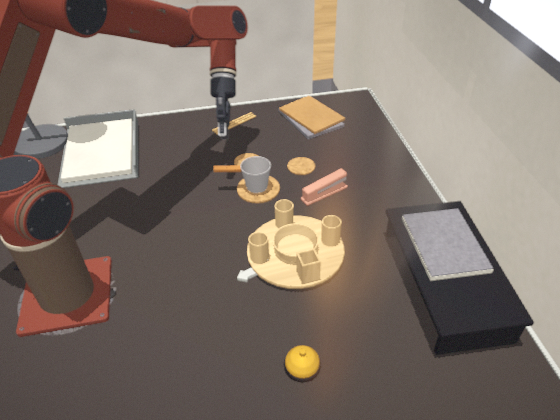

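```bash
python3 - <<'E'
from h import *
o=get_obs();p=o['ee_pos'];R=o['tool_rot']
for n in('top','side'): print(n,proj(n,[p,p+R[:,1]*.023,p-R[:,1]*.023]))
E
```

```text
top [[130.2817 267.5229]
 [124.9347 266.1161]
 [135.8001 268.9748]]
side [[225.3371 146.4477]
 [226.3379 147.7816]
 [224.3052 145.0725]]
```

Emit:
{"fn": "arm_command", "kwargs": {
  "increments": [0.1,0,0,0,0,0,0.1,0,0,0,0,0,0.1,0,0,0,0,0,0.1,0,0,0,0,0,0.1,0,0,0,0,0,0.08,0,-0.002,0,0,0,0,0,0,0,0,0]
}}

```text
time_s: 2.45
ee_pos: [0.4295, 0.3081, 0.0619]
tool_rot: [[-0.151, 0.145, 0.978], [-0.694, 0.689, -0.209], [-0.704, -0.71, -0.003]]
ft_force: [0.0, -0.3, -0.6]
grip_width: 0.546
```

```bash
python3 - <<'E'
from h import *
o=log()
psi=np.radians(-12);R=grip_rot(psi,-45)
hp=np.array([.5248,.3025,0])-.092*np.array([np.cos(psi),np.sin(psi),0]);hp[2]=.076
go(R,hp+R[:,0]*.0187)
for n in("side","top"):
    im=optics.snapshot(n)[:,:,::-1]; cv2.imwrite(f"pics/{n}2.png",im)
    crop(im,f'pics/{n[0]}2.png',*((110,200,110,110) if n=='top' else (190,120,90,90)),5)
E
```

```text
t 2.45 q [ 42.7818  41.7272  76.6969 -24.415  100.1549 -31.0623] p [0.4295 0.3081 0.0619] F [ 0.0075 -0.28   -0.6344] w 0.545933655625189
[[-0.1506  0.145   0.9779]
 [-0.6937  0.6893 -0.209 ]
 [-0.7043 -0.7099 -0.0032]]
shift-first [-0.0094  0.0008  0.0157] turn [ 0.0009 -0.002   0.0025] shift-after [-0.0093  0.0009  0.0157]
```

View pics/t2.png

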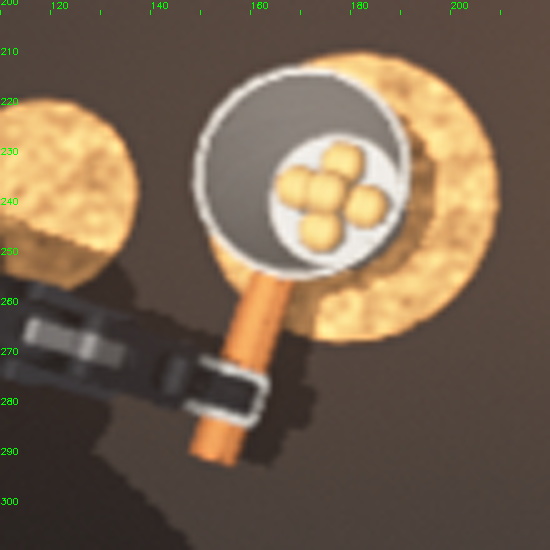

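View pics/s2.png

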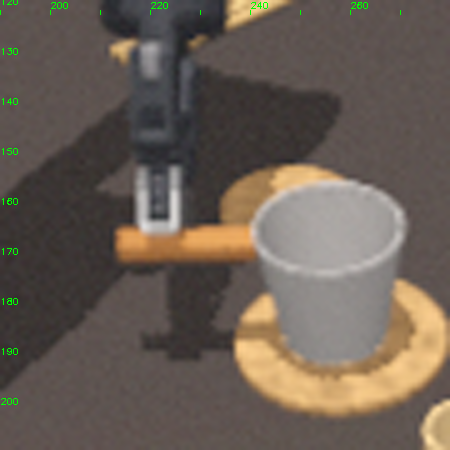

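Emit:
{"fn": "arm_command", "kwargs": {
  "increments": [0,0,0,0,0,0,0,0,0,0,0,0,0,0,0,0,0,0,0,0,0,0,0,0,0,0,0,0,0,0,0,0,0,0,0,0,0,0,0,0,0,0,0,0,0,0,0,0],
  "jaw": -1
}}

```text
time_s: 3.22
ee_pos: [0.4316, 0.3099, 0.0639]
tool_rot: [[-0.147, 0.148, 0.978], [-0.692, 0.692, -0.209], [-0.707, -0.707, 0.0]]
ft_force: [0.3, 0.2, 0.7]
grip_width: -0.005
```

```bash
python3 - <<'E'
from h import *
o=log()
for n in("side","top"):
    im=optics.snapshot(n)[:,:,::-1]; cv2.imwrite(f"pics/{n}3.png",im)
    crop(im,f'pics/{n[0]}3.png',*((110,200,110,110) if n=='top' else (190,120,90,90)),5)
E
```

```text
t 3.2167 q [ 42.7861  41.6505  76.4453 -24.4501 100.18   -31.0855] p [0.4316 0.3099 0.0639] F [0.2619 0.1947 0.654 ] w -0.004513794466766792
[[-0.1474  0.1475  0.978 ]
 [-0.6915  0.6916 -0.2085]
 [-0.7072 -0.707   0.0001]]
```

View pics/t3.png

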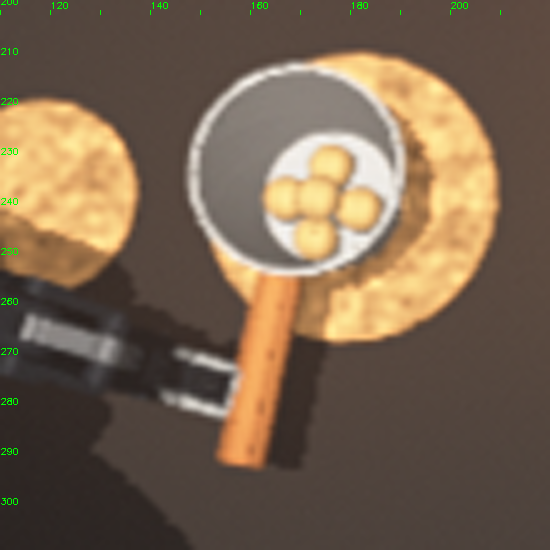

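View pics/s3.png

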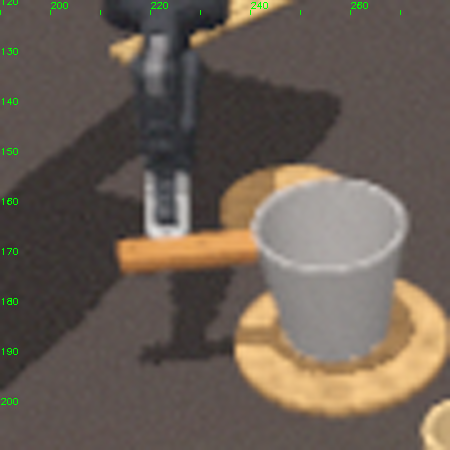

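```bash
python3 - <<'E'
from h import *
o=get_obs();p=o['ee_pos'];R=o['tool_rot']
for n in('top','side'): print(n,proj(n,[p,p-R[:,0]*.0187]))
crop(cv2.imread('pics/side1.png'),'pics/s1.png',190,60,90,120,5)
E
```

```text
top [[163.732  279.9347]
 [156.3141 277.6086]]
side [[224.3014 174.6465]
 [224.275  168.3271]]
```

View pics/s1.png

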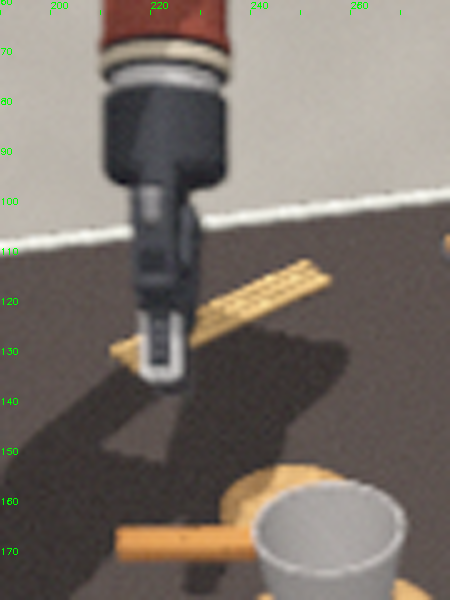

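```bash
python3 - <<'E'
from h import *
def tri(a,b):
    A=[];B=[]
    for n,(u,v) in (('top',a),('side',b)):
        o,d=ray(n,u,v);d/=np.linalg.norm(d);M=np.eye(3)-np.outer(d,d);A.append(M);B.append(M@o)
    P=np.linalg.lstsq(np.vstack(A),np.hstack(B),rcond=None)[0]
    return P,proj('top',P),proj('side',P)
r=tri((129,268.5),(221,136.5));print(r)
import ast
L=[ast.literal_eval(l) for l in open('log.txt')]
p=np.array(L[1][1]);R=np.array(L[1][2]);print('tool frame',R.T@(r[0]-p))
r=tri((157.5,278),(222.3,166.5));print(r)
o=get_obs();print(o['tool_rot'].T@(r[0]-o['ee_pos']))
im=cv2.imread('pics/top3.png');crop(im,'pics/x.png',135,255,50,45,12)
E
```

```text
(array([0.4394, 0.3555, 0.1672]), array([[128.8961, 269.5455]]), array([[221.6804, 136.3602]]))Traceback (most recent call last):
  File "<stdin>", line 10, in <module>
    return _convert(node_or_string)
    return tuple(map(_convert, node.elts))
    return list(map(_convert, node.elts))
    return _convert_signed_num(node)
    return _convert_num(node)
    _raise_malformed_node(node)
    ~~~~~~~~~~~~~~~~~~~~~^^^^^^
    raise ValueError(msg + f': {node!r}')
ValueError: malformed node or string on line 1: <ast.Call object at 0x7fd483657810>
```

Emit:
{"fn": "arm_command", "kwargs": {
  "increments": [-0.08,0,0,0,0,0,-0.08,0,0,0,0,0,-0.08,0,0,0,0,0,-0.08,0,0,0,0,0,-0.08,0,0,0,0,0,0,0,0,0,0,0,0,0,0,0,0,0],
  "jaw": 0.1
}}

```text
time_s: 3.9
ee_pos: [0.4408, 0.3523, 0.1071]
tool_rot: [[-0.146, 0.148, 0.978], [-0.691, 0.693, -0.208], [-0.708, -0.706, 0.001]]
ft_force: [-0.2, -0.4, 0.1]
grip_width: 0.55
```

```bash
python3 - <<'E'
from h import *
o=log()
for n in("side","top"):
    im=optics.snapshot(n)[:,:,::-1]; cv2.imwrite(f"pics/{n}4.png",im)
    crop(im,f'pics/{n[0]}4.png',*((110,200,110,110) if n=='top' else (190,120,90,90)),6)
E
```

```text
t 3.9 q [ 44.6487  43.1628  68.78   -23.8966 106.3813 -32.0743] p [0.4408 0.3523 0.1071] F [-0.2315 -0.3946  0.1437] w 0.5502255266144155
[[-0.1462  0.148   0.9781]
 [-0.6907  0.6926 -0.208 ]
 [-0.7082 -0.706   0.001 ]]
```

View pics/t4.png

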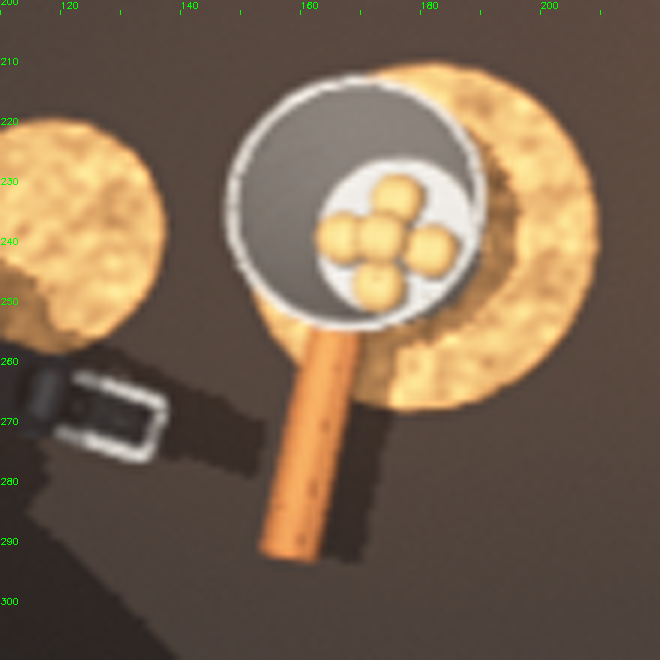

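View pics/s4.png

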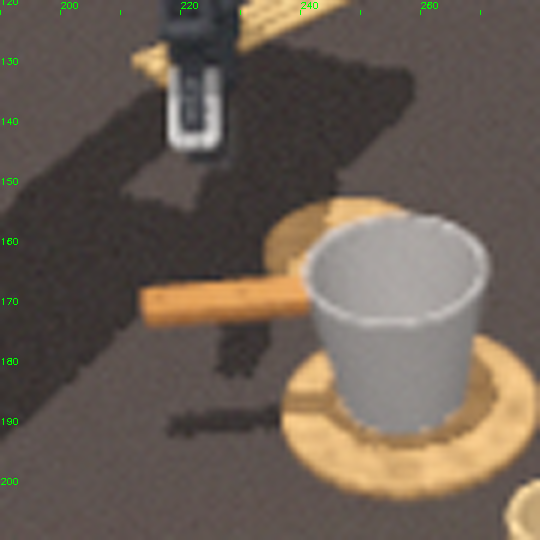

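```bash
cat >> h.py <<'E'
def tri(a,b):
    A=[];B=[]
    for n,(u,v) in (('top',a),('side',b)):
        o,d=ray(n,u,v);d/=np.linalg.norm(d);M=np.eye(3)-np.outer(d,d);A.append(M);B.append(M@o)
    P=np.linalg.lstsq(np.vstack(A),np.hstack(B),rcond=None)[0]
    return P,proj('top',P),proj('side',P)
E
python3 - <<'E'
from h import *
o=get_obs()
r=tri((136.3,271.5),(221.3,144.5));print(r);print('tip in tool',o['tool_rot'].T@(r[0]-o['ee_pos']))
c=atz('top',169.3,233.8,.088);e=atz('top',158,292.5,.080);e2=atz('side',213.5,169,.08)
r=tri((158,292.5),(213.7,170.5));print('end',r)
cs=atz('side',255.5,165,.088)
print(c,cs,e,e2)
for a,b in((c,e),(cs,e2),((c+cs)/2,(e+e2)/2)): d=a-b;print(np.degrees(np.arctan2(d[1],d[0])),np.hypot(d[0],d[1]))
E
```

```text
(array([0.4367, 0.3468, 0.1457]), array([[136.216 , 272.3515]]), array([[221.8621, 144.3858]]))
tip in tool [-0.0246 -0.0315 -0.0024]
end (array([0.4033, 0.3149, 0.0805]), array([[157.9655, 292.8596]]), array([[213.9476, 170.4547]]))
[0.5259 0.3041 0.088 ] [0.525  0.3039 0.088 ] [0.4041 0.315  0.08  ] [0.4028 0.3228 0.08  ]
-5.1190927546768545 0.12229111087817386
-8.78389378734954 0.12370026255418805
-6.961993683682748 0.12293279344848088
```

```bash
python3 - <<'E'
from h import *
psi=np.radians(-6);R=grip_rot(psi,-45)
hp=np.array([.5255,.304,0])-.092*np.array([np.cos(psi),np.sin(psi),0]);hp[2]=.076
go(R,hp+R[:,0]*.032)
E
```

```text
shift-first [ 0.5329 -0.0364  0.0284] turn [-0.0472 -0.0477  0.0004] shift-after [ 0.5334 -0.0373 -0.0143]
```

Emit:
{"fn": "arm_command", "kwargs": {
  "increments": [0,0,0,-0.047,-0.0475,0,0,-0.037,-0.014,0,0,0,0.09,0,0,0,0,0,0.09,0,0,0,0,0,0.09,0,0,0,0,0,0.09,0,0,0,0,0,0.09,0,0,0,0,0,0.08,0,0,0,0,0,0,0,0,0,0,0,0,0,0,0,0,0]
}}

```text
time_s: 4.83
ee_pos: [0.4315, 0.2909, 0.0539]
tool_rot: [[-0.076, 0.075, 0.994], [-0.704, 0.702, -0.107], [-0.706, -0.708, -0.0]]
ft_force: [0.6, 0.6, -0.8]
grip_width: 0.548
```

```bash
python3 - <<'E'
from h import *
o=log()
psi=np.radians(-6);R=grip_rot(psi,-45)
hp=np.array([.5255,.304,0])-.092*np.array([np.cos(psi),np.sin(psi),0]);hp[2]=.076
go(R,hp+R[:,0]*.032)
for n in("side","top"):
    im=optics.snapshot(n)[:,:,::-1]; cv2.imwrite(f"pics/{n}5.png",im)
    crop(im,f'pics/{n[0]}5.png',*((110,200,110,110) if n=='top' else (190,120,90,90)),6)
E
```

```text
t 4.8333 q [ 43.3277  39.2971  81.5081 -27.5414  95.778  -34.1537] p [0.4315 0.2909 0.0539] F [ 0.587   0.5998 -0.8069] w 0.5484419237581709
[[-0.0759  0.0751  0.9943]
 [-0.704   0.7022 -0.1067]
 [-0.7062 -0.7081 -0.0004]]
shift-first [0.0014 0.0032 0.0008] turn [-0.0008 -0.0012  0.0009] shift-after [0.0015 0.0032 0.0008]
```

View pics/t5.png

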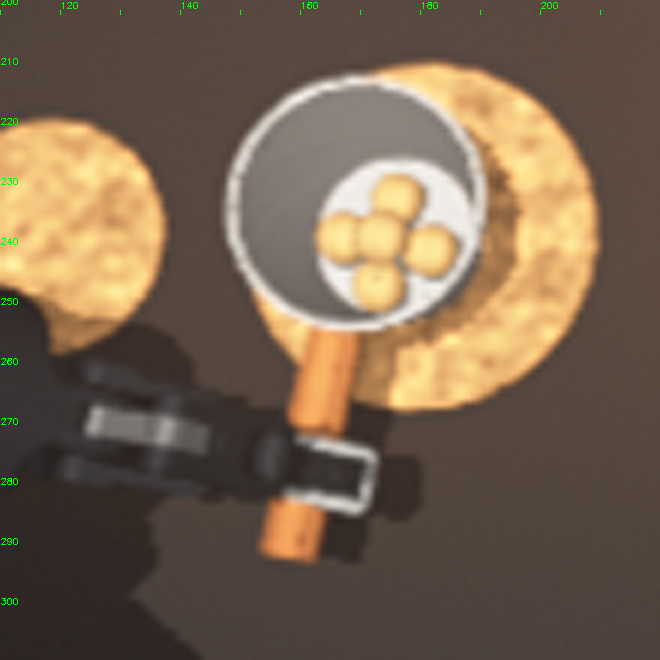

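View pics/s5.png

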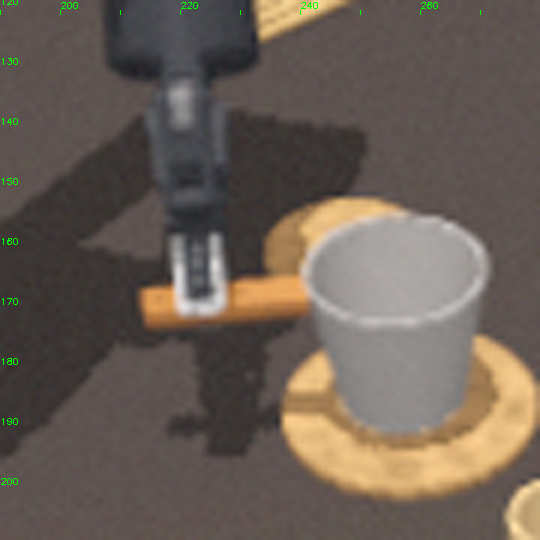

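Emit:
{"fn": "arm_command", "kwargs": {
  "increments": [0.04,0,0,0,0,0,0.04,0,0,0,0,0,0,0,0,0,0,0,0,0,0,0,0,0]
}}

```text
time_s: 5.27
ee_pos: [0.4308, 0.283, 0.0453]
tool_rot: [[-0.074, 0.074, 0.994], [-0.704, 0.703, -0.105], [-0.707, -0.708, -0.0]]
ft_force: [1.0, -0.3, 0.2]
grip_width: 0.545
```

Emit:
{"fn": "arm_command", "kwargs": {
  "increments": [0,0,0,0,0,0,0,0,0,0,0,0,0,0,0,0,0,0,0,0,0,0,0,0,0,0,0,0,0,0,0,0,0,0,0,0,0,0,0,0,0,0],
  "jaw": -1
}}

```text
time_s: 5.85
ee_pos: [0.4312, 0.2835, 0.0459]
tool_rot: [[-0.074, 0.075, 0.994], [-0.703, 0.703, -0.105], [-0.707, -0.707, 0.001]]
ft_force: [-0.6, 0.1, 1.6]
grip_width: 0.195
```

```bash
python3 - <<'E'
from h import *
o=log()
for n in("side","top"):
    im=optics.snapshot(n)[:,:,::-1]; cv2.imwrite(f"pics/{n}6.png",im)
    crop(im,f'pics/{n[0]}6.png',*((110,200,110,110) if n=='top' else (190,120,90,90)),6)
E
```

```text
t 5.85 q [ 42.9313  39.1929  82.6666 -27.7838  94.5472 -33.9947] p [0.4312 0.2835 0.0459] F [-0.5714  0.0585  1.6094] w 0.19479468060578695
[[-0.0736  0.0747  0.9945]
 [-0.7032  0.7033 -0.1049]
 [-0.7072 -0.707   0.0007]]
```

View pics/t6.png

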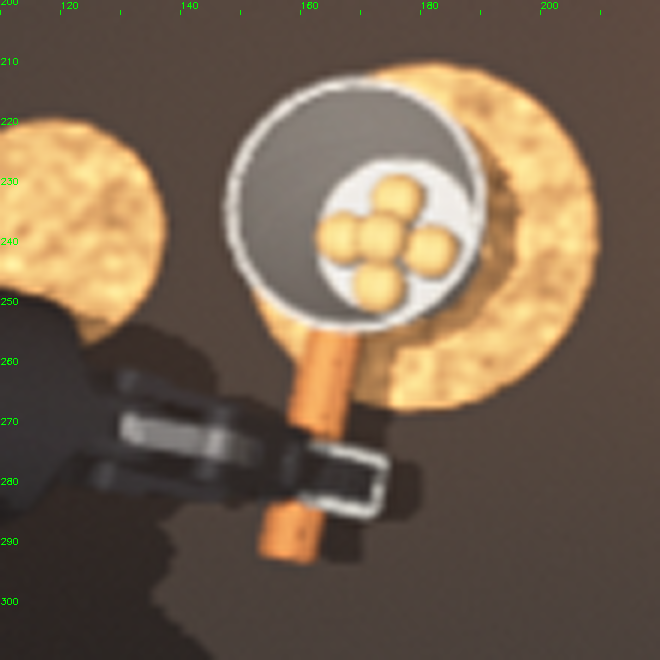

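View pics/s6.png

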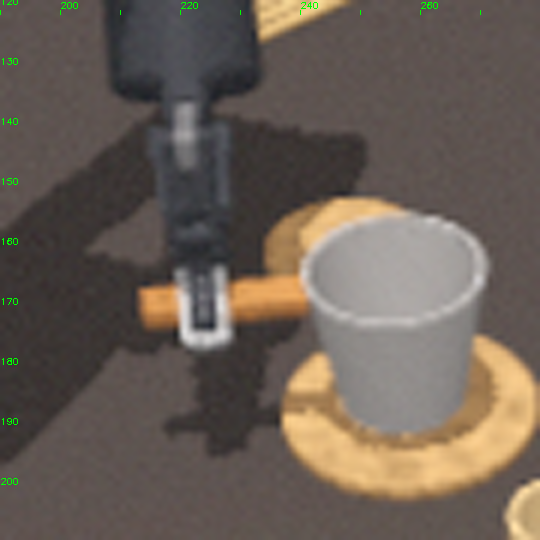

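Emit:
{"fn": "arm_command", "kwargs": {
  "increments": [-0.03,-0.03,0,0,0,0,-0.05,-0.05,0,0,0,0,-0.07,-0.07,0,0,0,0,-0.1,-0.1,0,0,0,0,-0.1,-0.1,0,0,0,0,-0.1,-0.1,0,0,0,0,-0.05,-0.05,0,0,0,0,0,0,0,0,0,0]
}}

```text
time_s: 6.62
ee_pos: [0.4326, 0.2846, 0.1555]
tool_rot: [[-0.07, 0.078, 0.994], [-0.7, 0.706, -0.105], [-0.71, -0.704, 0.005]]
ft_force: [0.2, -1.0, -2.9]
grip_width: 0.198
```

```bash
python3 - <<'E'
from h import *
o=log()
for n in("side","top"):
    im=optics.snapshot(n)[:,:,::-1]; cv2.imwrite(f"pics/{n}7.png",im)
    crop(im,f'pics/{n[0]}7.png',*((110,180,130,130) if n=='top' else (190,80,120,130)),4)
a=np.hstack([cv2.imread('pics/t7.png'),cv2.resize(cv2.imread('pics/s7.png'),(280,303)) if 0 else cv2.imread('pics/s7.png')[:520,:]]) if 0 else 0
E
```

```text
t 6.6167 q [ 42.9263  30.8954  81.4855 -28.4531 102.5929 -38.3259] p [0.4326 0.2846 0.1555] F [ 0.2195 -1.0499 -2.8808] w 0.19806455955771468
[[-0.0702  0.0783  0.9945]
 [-0.7003  0.7061 -0.105 ]
 [-0.7104 -0.7038  0.0052]]
```

View pics/t7.png

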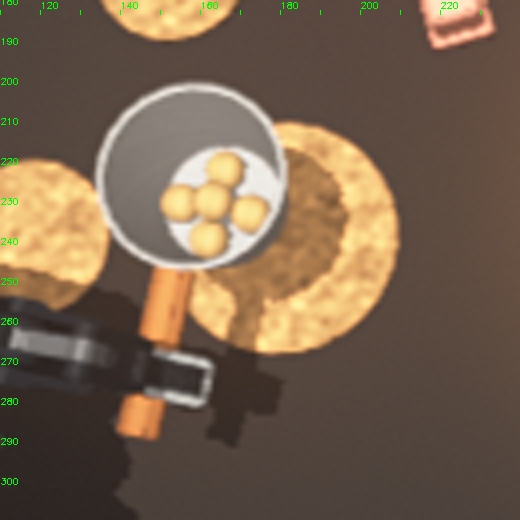

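View pics/s7.png

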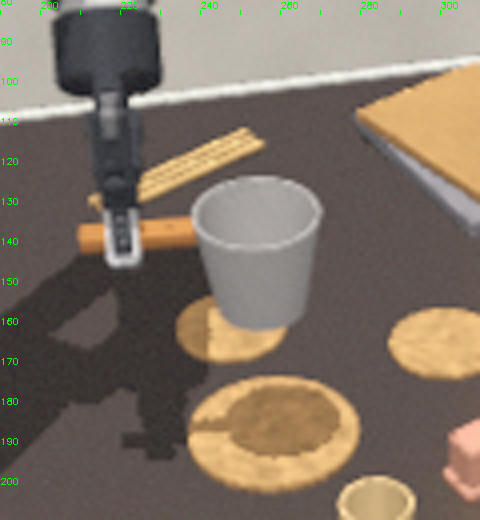

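```bash
cat >> h.py <<'E'
HX=-.0427   # handle point along tool x from reported TCP
def cupR(psi,roll):
    return Rot.from_euler('z',psi,degrees=True).as_matrix()@Rot.from_euler('x',roll,degrees=True).as_matrix()
def tool_from_cup(psi,roll,C):
    """C=cup centre; returns tool R,p (reported TCP)"""
    Rc=cupR(psi,roll)
    hp=np.asarray(C)+Rc@np.array([-.092,0,.028])
    Rt=grip_rot(np.radians(psi),-45+roll)
    return Rt,hp-Rt[:,0]*HX
def C_from_lip(psi,roll,L):
    return np.asarray(L)-cupR(psi,roll)@np.array([0,-.045,.040])
def rows(poses,o=None):
    o=o or get_obs();R,p=o['tool_rot'],o['ee_pos'];out=[]
    for Rt,pt in poses:
        s=R.T@(pt-p)/.15;t=Rot.from_matrix(R.T@Rt).as_rotvec(degrees=True)/90
        out.append(np.r_[s,t]);
        if np.linalg.norm(s)*.15>.0417 or np.linalg.norm(t)*90>7.16: print('LIMIT',np.linalg.norm(s)*150,np.linalg.norm(t)*90)
        R,p=Rt,pt
    for r in out: print(', '.join('%.3f'%v for v in r)+',')
E
cat > plan1.py <<'E'
from h import *
o=get_obs()
# current cup centre
R=o['tool_rot'];p=o['ee_pos']
hp=p+R[:,0]*HX
C0=hp+.092*R[:,2]-.028*np.array([0,0,1]);print('cup now',C0)
ax=np.array([.5775,.0125])
L=np.array([ax[0],ax[1]+.028,.125]);
E
python3 - <<'E'
from plan1 import *
C1=C_from_lip(-6,55,L);print('C1',C1)
N=14
print('proj now',proj('top',C0),proj('side',C0))
ps=[]
for i in range(1,N+1):
    f=i/N; s=f*f*(3-2*f)
    roll=55*max(0,(f-.35)/.65); 
    ps.append(tool_from_cup(-6,roll,C0+(C1-C0)*s+np.array([0,0,.03*np.sin(np.pi*f)])))
rows(ps)
E
```

```text
cup now [0.5257 0.3039 0.1542]
C1 [0.5836 0.0988 0.1389]
proj now [[162.5591 228.2409]] [[254.5096 146.3906]]
-0.017, -0.045, 0.008, -0.001, 0.000, -0.001,
0.011, -0.065, 0.022, 0.000, 0.000, 0.000,
0.036, -0.081, 0.033, 0.000, 0.000, 0.000,
0.058, -0.091, 0.042, 0.000, 0.000, 0.000,
0.078, -0.096, 0.049, 0.000, 0.000, 0.007,
0.104, -0.083, 0.054, -0.000, -0.000, 0.067,
0.105, -0.090, 0.056, -0.000, 0.000, 0.067,
0.101, -0.093, 0.056, -0.000, -0.000, 0.067,
0.095, -0.093, 0.054, -0.000, 0.000, 0.067,
0.087, -0.087, 0.049, 0.000, -0.000, 0.067,
0.078, -0.076, 0.042, -0.000, 0.000, 0.067,
0.069, -0.059, 0.033, 0.000, -0.000, 0.067,
0.061, -0.035, 0.022, 0.000, 0.000, 0.067,
0.058, -0.006, 0.008, -0.000, -0.000, 0.067,
```

```bash
python3 - <<'E'
from plan1 import *
L[2]=.15
C1=C_from_lip(-6,55,L);print('C1',C1)
N=12
ps=[]
for i in range(1,N+1):
    f=i/N; s=f*f*(3-2*f)
    roll=55*max(0,(f-.3)/.7); 
    ps.append(tool_from_cup(-6,roll,C0+(C1-C0)*s+np.array([0,0,.02*np.sin(np.pi*f)])))
rows(ps)
E
```

```text
cup now [0.5257 0.3039 0.1542]
C1 [0.5836 0.0988 0.1639]
-0.007, -0.045, 0.010, -0.001, 0.000, -0.001,
0.026, -0.076, 0.029, 0.000, 0.000, 0.000,
0.053, -0.100, 0.043, 0.000, 0.000, 0.000,
0.082, -0.109, 0.054, 0.000, 0.000, 0.029,
0.103, -0.110, 0.062, -0.000, -0.000, 0.073,
0.100, -0.122, 0.065, 0.000, 0.000, 0.073,
0.091, -0.126, 0.065, -0.000, -0.000, 0.073,
0.079, -0.122, 0.062, 0.000, -0.000, 0.073,
0.066, -0.108, 0.054, -0.000, -0.000, 0.073,
0.054, -0.085, 0.043, -0.000, 0.000, 0.073,
0.047, -0.052, 0.029, 0.000, -0.000, 0.073,
0.046, -0.010, 0.010, -0.000, -0.000, 0.073,
```

Emit:
{"fn": "arm_command", "kwargs": {
  "increments": [-0.007,-0.045,0.01,0,0,0,0.026,-0.076,0.029,0,0,0,0.053,-0.1,0.043,0,0,0,0.082,-0.109,0.054,0,0,0.029,0.103,-0.11,0.062,0,0,0.073,0.1,-0.122,0.065,0,0,0.073,0.091,-0.126,0.065,0,0,0.073,0.079,-0.122,0.062,0,0,0.073,0.066,-0.108,0.054,0,0,0.073,0.054,-0.085,0.043,0,0,0.073,0.047,-0.052,0.029,0,0,0.073,0.046,-0.01,0.01,0,0,0.073]
}}

```text
time_s: 7.72
ee_pos: [0.4906, 0.0897, 0.1383]
tool_rot: [[0.023, 0.105, 0.994], [0.178, 0.978, -0.107], [-0.984, 0.179, 0.004]]
ft_force: [0.8, 0.8, -2.9]
grip_width: 0.201
```

```bash
python3 - <<'E'
from h import *
o=log()
R=o['tool_rot'];p=o['ee_pos']
cz=R@np.array([-1,-1,0])/2**.5; cy=R@np.array([-1,1,0])/2**.5
hp=p+R[:,0]*HX;C=hp+.092*R[:,2]-.028*cz
th=np.linspace(0,2*np.pi,60)
rim=C+.04*cz+.045*(np.outer(np.cos(th),R[:,2])+np.outer(np.sin(th),cy))
print('C',C,'lip',C+.04*cz-.045*cy,'roll',np.degrees(np.arctan2(-cz[1],cz[2])))
for n in("side","top"):
    im=np.ascontiguousarray(optics.snapshot(n)[:,:,::-1]); cv2.imwrite(f"pics/{n}8.png",im)
    for q in proj(n,rim): im[int(round(q[1])),int(round(q[0]))]=(0,0,255)
    crop(im,f'pics/{n[0]}8.png',*((230,150,150,150) if n=='top' else (190,120,180,170)),4)
E
```

```text
t 7.7167 q [ -6.2063  -2.8844 112.7249  10.9845  70.2761 -93.8113] p [0.4906 0.0897 0.1383] F [ 0.7697  0.7916 -2.9338] w 0.20148936491745173
[[ 0.0232  0.1046  0.9942]
 [ 0.1779  0.9782 -0.107 ]
 [-0.9838  0.1794  0.0041]]
C [0.5836 0.0951 0.1648] lip [0.5774 0.0369 0.1505] roll 55.1699889535106
```

View pics/t8.png

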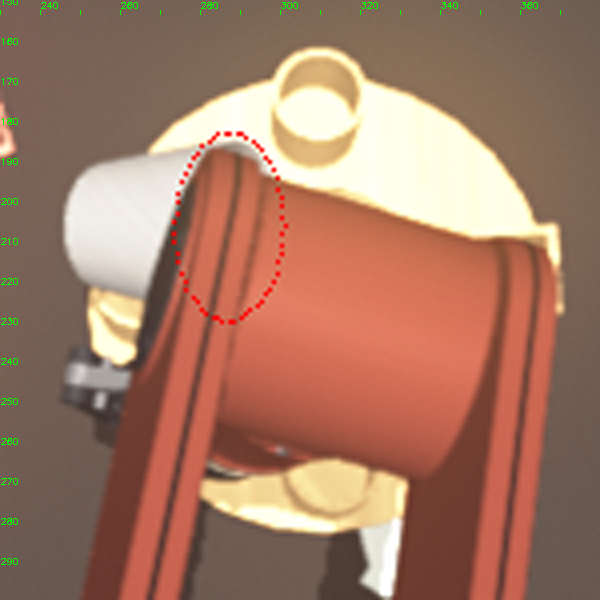

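View pics/s8.png

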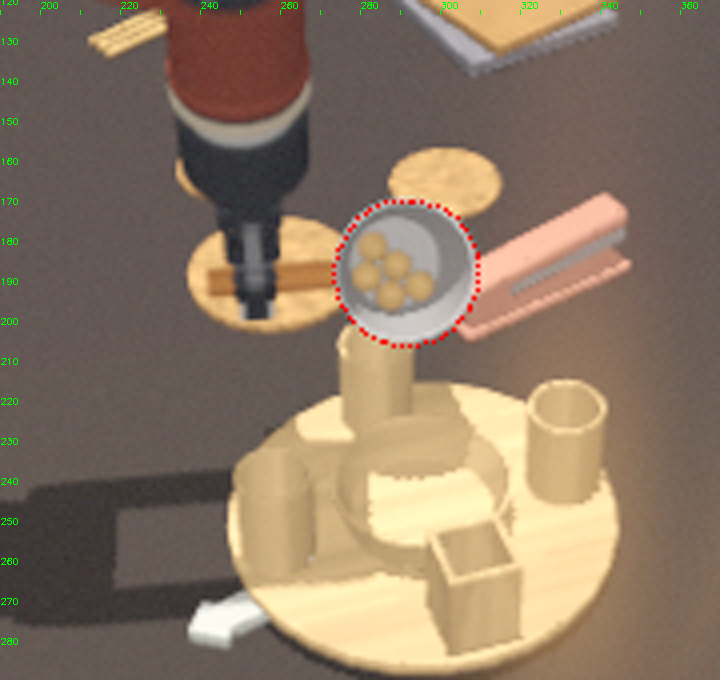

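```bash
python3 - <<'E'
from plan1 import *
ps=[]
for roll,z in [(58,.145),(61.5,.138),(65,.131),(68.5,.124),(72,.118),(75,.114),(77,.112),(79,.110),(81,.108),(83,.107),(85,.106),(87,.105)]:
    LL=L.copy();LL[2]=z
    ps.append(tool_from_cup(-6,roll,C_from_lip(-6,roll,LL)))
rows(ps)
E
```

```text
cup now [0.579  0.0697 0.1491]
0.009, 0.040, 0.011, -0.006, -0.001, 0.031,
0.029, -0.003, 0.000, 0.000, -0.000, 0.039,
0.028, -0.006, 0.000, -0.000, 0.000, 0.039,
0.027, -0.009, -0.000, -0.000, -0.000, 0.039,
0.020, -0.009, -0.000, 0.000, -0.000, 0.039,
0.010, -0.006, -0.000, -0.000, 0.000, 0.033,
0.002, -0.002, 0.000, 0.000, -0.000, 0.022,
0.002, -0.003, -0.000, 0.000, 0.000, 0.022,
0.002, -0.003, -0.000, -0.000, 0.000, 0.022,
-0.004, 0.000, -0.000, 0.000, -0.000, 0.022,
-0.004, 0.000, -0.000, -0.000, -0.000, 0.022,
-0.004, 0.000, 0.000, 0.000, 0.000, 0.022,
```

Emit:
{"fn": "arm_command", "kwargs": {
  "increments": [0.009,0.03,0.008,0,0,0.031,0.029,-0.003,0,0,0,0.039,0.028,-0.006,0,0,0,0.039,0.027,-0.009,0,0,0,0.039,0.02,-0.009,0,0,0,0.039,0.01,-0.006,0,0,0,0.033,0.002,-0.002,0,0,0,0.022,0.002,-0.003,0,0,0,0.022,0.002,-0.003,0,0,0,0.022,-0.004,0,0,0,0,0.022,-0.004,0,0,0,0,0.022,-0.004,0,0,0,0,0.022]
}}

```text
time_s: 8.82
ee_pos: [0.4905, 0.0965, 0.1183]
tool_rot: [[0.066, 0.078, 0.995], [0.663, 0.742, -0.102], [-0.746, 0.666, -0.003]]
ft_force: [-0.4, -0.1, -3.1]
grip_width: 0.198
```

```bash
cat > look.py <<'E'
import sys
from h import *
k=sys.argv[1]
o=log()
R=o['tool_rot'];p=o['ee_pos']
cz=R@np.array([-1,-1,0])/2**.5; cy=R@np.array([-1,1,0])/2**.5
hp=p+R[:,0]*HX;C=hp+.092*R[:,2]-.028*cz
print('C',C,'lip',C+.04*cz-.045*cy,'roll',np.degrees(np.arctan2(-cz[1],cz[2])))
im=np.ascontiguousarray(optics.snapshot('side')[:,:,::-1]); cv2.imwrite(f"pics/side{k}.png",im)
crop(im,f'pics/s{k}.png',190,120,180,170,4)
E
python3 look.py 9
```

```text
t 8.8167 q [ -25.7911    6.4327  115.9279   39.7371   78.1119 -125.6071] p [0.4905 0.0965 0.1183] F [-0.4256 -0.1129 -3.0877] w 0.1984067477319997
[[ 0.0662  0.0781  0.9947]
 [ 0.6628  0.7418 -0.1023]
 [-0.7459  0.6661 -0.0027]]
C [0.582  0.0866 0.1484] lip [0.5776 0.0444 0.1057] roll 86.7472837526983
```

View pics/s9.png

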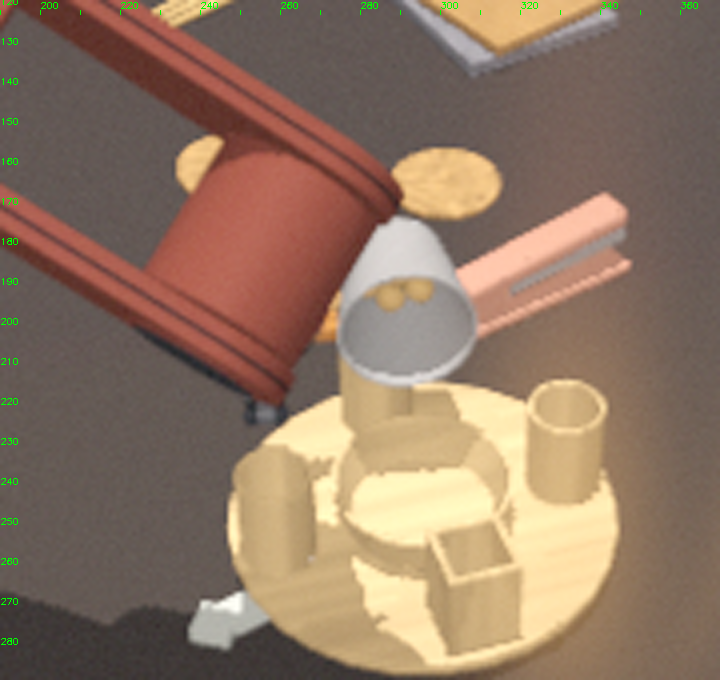

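```bash
python3 - <<'E'
from plan1 import *
ps=[]
for roll,z in [(88.5,.106),(90,.105),(91.5,.104),(93,.103),(94.5,.103),(96,.103),(97.5,.103),(99,.103),(100,.103)]:
    LL=L.copy();LL[2]=z
    ps.append(tool_from_cup(-6,roll,C_from_lip(-6,roll,LL)))
rows(ps)
E
```

```text
cup now [0.5788 0.0583 0.1211]
-0.026, -0.009, 0.005, -0.001, -0.002, 0.018,
-0.002, -0.001, -0.000, -0.000, -0.000, 0.017,
-0.002, -0.001, 0.000, 0.000, -0.000, 0.017,
-0.002, -0.002, -0.000, 0.000, 0.000, 0.017,
-0.007, 0.003, 0.000, 0.000, -0.000, 0.017,
-0.007, 0.003, 0.000, -0.000, -0.000, 0.017,
-0.007, 0.003, -0.000, 0.000, 0.000, 0.017,
-0.007, 0.003, 0.000, -0.000, -0.000, 0.017,
-0.005, 0.002, 0.000, 0.000, -0.000, 0.011,
```

Emit:
{"fn": "arm_command", "kwargs": {
  "increments": [-0.013,-0.005,0.005,0,0,0.017,-0.013,-0.005,0,0,0,0.017,-0.002,-0.001,0,0,0,0.017,-0.002,-0.002,0,0,0,0.017,-0.007,0.003,0,0,0,0.017,-0.007,0.003,0,0,0,0.017,-0.007,0.003,0,0,0,0.017,-0.007,0.003,0,0,0,0.017]
}}

```text
time_s: 9.53
ee_pos: [0.492, 0.0894, 0.1253]
tool_rot: [[0.086, 0.061, 0.994], [0.807, 0.581, -0.105], [-0.585, 0.811, 0.001]]
ft_force: [-0.6, 0.2, -2.4]
grip_width: 0.201
```

```bash
python3 look.py 10
```

```text
t 9.5333 q [ -32.0791   13.55    114.4871   47.0139   85.419  -134.8065] p [0.492  0.0894 0.1253] F [-0.5949  0.2124 -2.3818] w 0.20148698408928997
[[ 0.0857  0.0609  0.9945]
 [ 0.8068  0.5813 -0.1052]
 [-0.5845  0.8114  0.0007]]
C [0.5827 0.0727 0.1549] lip [0.5794 0.0406 0.104 ] roll 99.28230274468761
```

View pics/s10.png

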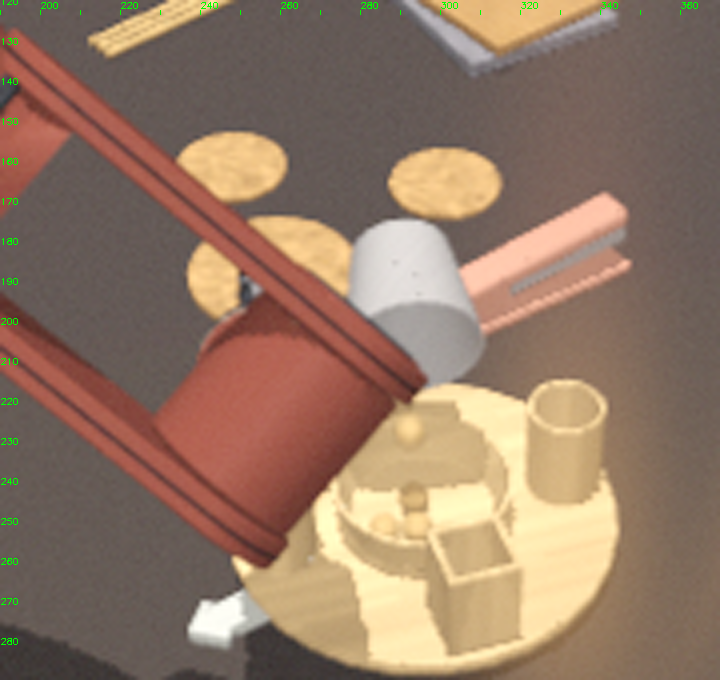

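Emit:
{"fn": "arm_command", "kwargs": {
  "increments": [-0.005,0.002,0,0,0,0.017,-0.005,0.002,0,0,0,0.017,0,0,0,0,0,0,0,0,0,0,0,0,0,0,0,0,0,0,0,0,0,0,0,0,0,0,0,0,0,0]
}}

```text
time_s: 10.17
ee_pos: [0.4919, 0.0888, 0.1268]
tool_rot: [[0.088, 0.056, 0.995], [0.835, 0.54, -0.105], [-0.543, 0.84, 0.001]]
ft_force: [0.9, -0.0, -1.9]
grip_width: 0.195
```

```bash
python3 look.py 11
```

```text
t 10.1667 q [ -33.1769   15.427   114.0589   48.4507   87.1593 -136.6265] p [0.4919 0.0888 0.1268] F [ 0.8933 -0.035  -1.9036] w 0.1951417623124532
[[ 0.0885  0.0559  0.9945]
 [ 0.8352  0.5399 -0.1046]
 [-0.5428  0.8399  0.0011]]
C [0.5825 0.0707 0.156 ] lip [0.5794 0.0412 0.1036] roll 102.19146023928042
```

View pics/s11.png

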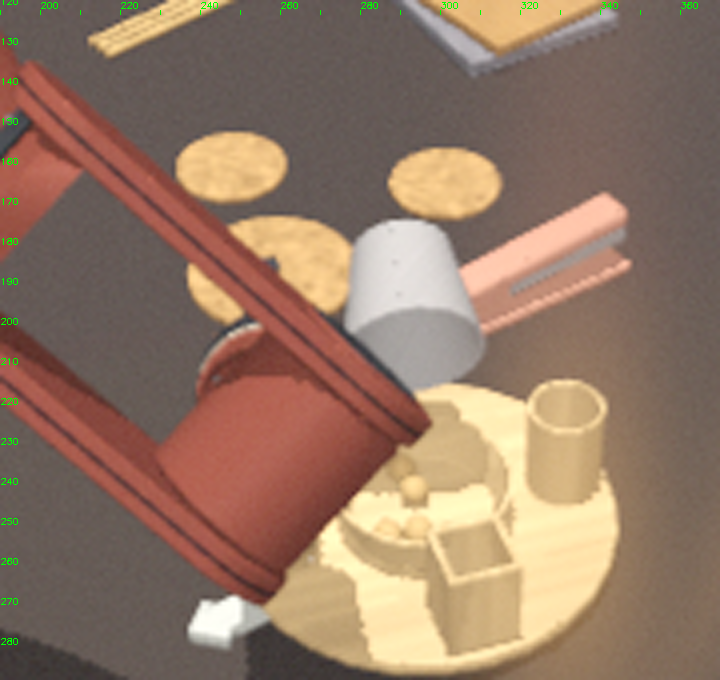

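```bash
python3 - <<'E'
from plan1 import *
ps=[]
for roll,z in [(99,.106),(94,.110),(88,.115),(82,.12),(76,.128),(70,.137),(64,.146),(58,.152),(55,.155)]:
    LL=L.copy();LL[2]=z
    ps.append(tool_from_cup(-6,roll,C_from_lip(-6,roll,LL)))
rows(ps)
E
```

```text
cup now [0.5796 0.0435 0.1221]
-0.000, 0.003, -0.012, 0.001, 0.000, -0.035,
0.007, 0.009, 0.000, 0.000, -0.000, -0.056,
0.006, 0.010, -0.000, -0.000, -0.000, -0.067,
0.003, 0.008, -0.000, 0.000, 0.000, -0.067,
-0.015, 0.017, -0.000, -0.000, -0.000, -0.067,
-0.024, 0.016, 0.000, 0.000, 0.000, -0.067,
-0.027, 0.010, 0.000, 0.000, 0.000, -0.067,
-0.010, -0.002, -0.000, -0.000, -0.000, -0.067,
-0.006, -0.003, 0.000, 0.000, 0.000, -0.033,
```

Emit:
{"fn": "arm_command", "kwargs": {
  "increments": [0,0.003,-0.006,0,0,-0.035,0.007,0.009,-0.006,0,0,-0.056,0.006,0.01,0,0,0,-0.067,0.003,0.008,0,0,0,-0.067,-0.015,0.017,0,0,0,-0.067,-0.024,0.016,0,0,0,-0.067,-0.027,0.01,0,0,0,-0.067,-0.01,-0.002,0,0,0,-0.067,-0.006,-0.003,0,0,0,-0.033]
}}

```text
time_s: 10.97
ee_pos: [0.4913, 0.0941, 0.1449]
tool_rot: [[0.022, 0.101, 0.995], [0.165, 0.981, -0.103], [-0.986, 0.166, 0.005]]
ft_force: [1.0, 1.2, -1.6]
grip_width: 0.2
```

```bash
python3 look.py 12
```

```text
t 10.9667 q [ -5.1144  -3.1204 112.1115  10.1385  70.8822 -92.5426] p [0.4913 0.0941 0.1449] F [ 1.0083  1.1638 -1.5864] w 0.20030860891806979
[[ 0.0218  0.1008  0.9947]
 [ 0.165   0.9809 -0.103 ]
 [-0.986   0.1664  0.0048]]
C [0.5843 0.1003 0.1712] lip [0.5783 0.0419 0.1577] roll 54.42499233865776
```

View pics/s12.png

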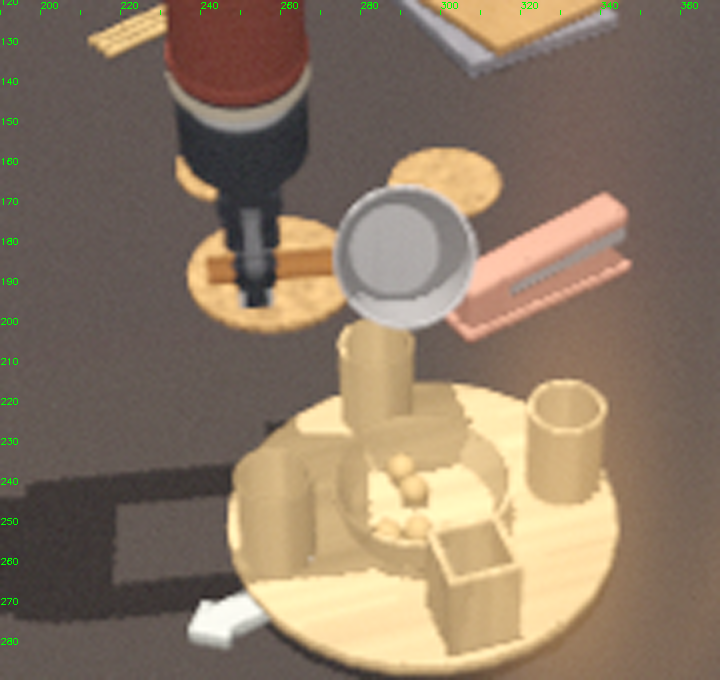

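```bash
python3 - <<'E'
from h import *
o=get_obs()
R=o['tool_rot'];p=o['ee_pos']
cz=R@np.array([-1,-1,0])/2**.5
C0=p+R[:,0]*HX+.092*R[:,2]-.028*cz
C1=np.array([.528,.297,.11])
N=12;ps=[]
for i in range(1,N+1):
    f=i/N; s=f*f*(3-2*f)
    roll=54.4*(1-min(1,f/.75)); 
    ps.append(tool_from_cup(-6,roll,C0+(C1-C0)*s+np.array([0,0,.03*np.sin(np.pi*f)])))
rows(ps)
E
```

```text
-0.056, 0.018, -0.011, 0.002, 0.002, -0.069,
-0.037, 0.055, -0.028, -0.000, -0.000, -0.067,
-0.028, 0.088, -0.042, 0.000, 0.000, -0.067,
-0.024, 0.114, -0.052, 0.000, -0.000, -0.067,
-0.026, 0.134, -0.059, -0.000, -0.000, -0.067,
-0.029, 0.146, -0.063, 0.000, 0.000, -0.067,
-0.034, 0.150, -0.063, -0.000, -0.000, -0.067,
-0.038, 0.145, -0.059, 0.000, 0.000, -0.067,
-0.039, 0.132, -0.052, -0.000, -0.000, -0.067,
-0.020, 0.126, -0.042, 0.000, 0.000, 0.000,
0.001, 0.098, -0.028, 0.000, 0.000, 0.000,
0.025, 0.060, -0.010, 0.000, 0.000, 0.000,
```

Emit:
{"fn": "arm_command", "kwargs": {
  "increments": [-0.056,0.018,-0.011,0,0,-0.067,-0.037,0.055,-0.028,0,0,-0.067,-0.028,0.088,-0.042,0,0,-0.067,-0.024,0.114,-0.052,0,0,-0.067,-0.026,0.134,-0.059,0,0,-0.067,-0.029,0.146,-0.063,0,0,-0.067,-0.034,0.15,-0.063,0,0,-0.067,-0.038,0.145,-0.059,0,0,-0.067,-0.039,0.132,-0.052,0,0,-0.067,-0.02,0.126,-0.042,0,0,0,0,0.098,-0.028,0,0,0,0.025,0.06,-0.01,0,0,0]
}}

```text
time_s: 12.02
ee_pos: [0.4311, 0.2764, 0.1042]
tool_rot: [[-0.076, 0.07, 0.995], [-0.697, 0.71, -0.103], [-0.713, -0.701, -0.005]]
ft_force: [-1.2, -0.0, -1.7]
grip_width: 0.197
```

```bash
python3 - <<'E'
from h import *
for n in("side","top"):
    im=optics.snapshot(n)[:,:,::-1]; cv2.imwrite(f"pics/{n}13.png",im)
crop(im,'pics/t13.png',110,155,270,150,3)
o=log()
R=o['tool_rot'];p=o['ee_pos']
cz=R@np.array([-1,-1,0])/2**.5
C0=p+R[:,0]*HX+.092*R[:,2]-.028*cz;print(C0,cz)
ps=[tool_from_cup(-6,0,[.528,.297,z]) for z in (.085,.065,.055,.05)]
rows(ps)
E
```

```text
t 12.1167 q [ 42.1834  33.4842  83.7343 -28.048   98.1032 -36.9129] p [0.4316 0.2745 0.1048] F [-0.7726 -1.3251 -1.2641] w 0.1951063506710266
[[-0.0764  0.0718  0.9945]
 [-0.6975  0.7089 -0.1048]
 [-0.7125 -0.7016 -0.0041]]
[0.5262 0.2949 0.1068] [ 0.0032 -0.0081  1.    ]
0.094, 0.113, 0.011, 0.002, -0.002, -0.005,
0.094, 0.094, 0.000, 0.000, 0.000, 0.000,
0.047, 0.047, 0.000, 0.000, 0.000, 0.000,
0.024, 0.024, 0.000, 0.000, 0.000, 0.000,
```

View pics/t13.png

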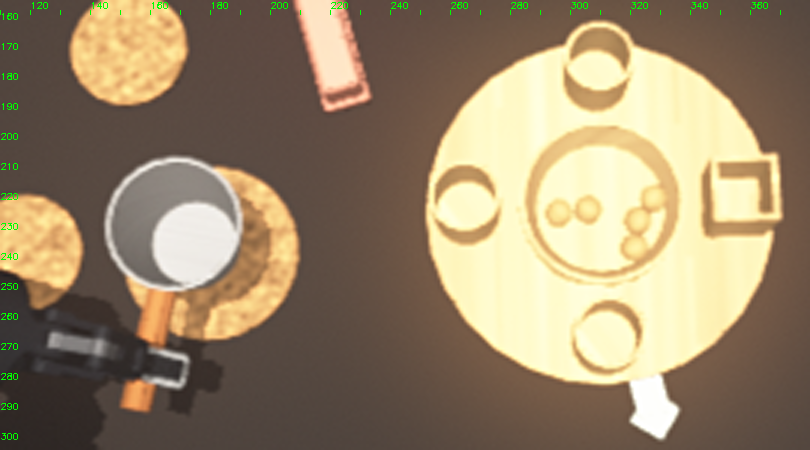

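All five beads are in the bowl, at (295,225), (304,224), (326,221), (320,227) and (319,237). The cup is empty and the carousel has not moved. Next I'll set the cup down.

Emit:
{"fn": "arm_command", "kwargs": {
  "increments": [0.07,0.09,0.011,0,0,-0.005,0.07,0.07,0,0,0,0,0.06,0.06,0,0,0,0,0.035,0.035,0,0,0,0,0.015,0.015,0,0,0,0,0,0,0,0,0,0,0,0,0,0,0,0]
}}

```text
time_s: 12.7
ee_pos: [0.435, 0.277, 0.0522]
tool_rot: [[-0.074, 0.075, 0.994], [-0.702, 0.704, -0.105], [-0.708, -0.706, 0.001]]
ft_force: [0.2, -0.2, -2.0]
grip_width: 0.196
```

```bash
python3 - <<'E'
from h import *
o=log()
R=o['tool_rot'];p=o['ee_pos']
cz=R@np.array([-1,-1,0])/2**.5
print(p+R[:,0]*HX+.092*R[:,2]-.028*cz,cz)
E
```

```text
t 12.7 q [ 42.2971  38.3377  83.1468 -28.1071  94.5669 -34.6309] p [0.435  0.277  0.0522] F [ 0.1948 -0.1651 -1.9681] w 0.19618575671154728
[[-0.0738  0.0751  0.9944]
 [-0.7021  0.7043 -0.1053]
 [-0.7082 -0.706   0.0007]]
[0.5297 0.2974 0.0545] [-0.0009 -0.0015  1.    ]
```

Emit:
{"fn": "arm_command", "kwargs": {
  "increments": [0.012,0.012,0,0,0,0,0.012,0.012,0,0,0,0,0,0,0,0,0,0,0,0,0,0,0,0]
}}

```text
time_s: 13.03
ee_pos: [0.4348, 0.2773, 0.0468]
tool_rot: [[-0.074, 0.075, 0.994], [-0.702, 0.704, -0.105], [-0.708, -0.706, 0.001]]
ft_force: [0.3, -0.6, -2.7]
grip_width: 0.193
```

Emit:
{"fn": "arm_command", "kwargs": {
  "increments": [0.008,0.008,0,0,0,0,0,0,0,0,0,0,0,0,0,0,0,0]
}}

```text
time_s: 13.28
ee_pos: [0.435, 0.2773, 0.0458]
tool_rot: [[-0.073, 0.075, 0.994], [-0.702, 0.704, -0.105], [-0.708, -0.706, 0.001]]
ft_force: [-1.5, -0.2, 2.4]
grip_width: 0.199
```

Emit:
{"fn": "arm_command", "kwargs": {
  "increments": [0,0,0,0,0,0,0,0,0,0,0,0,0,0,0,0,0,0,0,0,0,0,0,0,0,0,0,0,0,0,-0.08,0,0,0,0,0,-0.1,0,0,0,0,0,-0.15,0,0,0,0,0,-0.2,0,0,0,0,0,-0.2,0,0,0,0,0,-0.2,0,0,0,0,0],
  "jaw": 0.1
}}

```text
time_s: 14.2
ee_pos: [0.445, 0.3765, 0.1455]
tool_rot: [[-0.074, 0.075, 0.994], [-0.702, 0.705, -0.105], [-0.708, -0.706, 0.001]]
ft_force: [0.7, -0.2, -0.0]
grip_width: 0.549
```

```bash
python3 - <<'E'
from h import *
o=log()
for n in("side","top"):
    im=optics.snapshot(n)[:,:,::-1]; cv2.imwrite(f"pics/{n}14.png",im)
crop(im,'pics/t14.png',110,155,270,150,3)
crop(im,'pics/b14.png',245,155,130,150,4)
crop(cv2.imread('pics/side14.png'),'pics/s14.png',190,130,180,160,4)
E
```

```text
t 14.2 q [ 47.2404  41.9136  66.2794 -26.4382 108.4153 -36.7767] p [0.445  0.3765 0.1455] F [ 0.701  -0.1684 -0.0149] w 0.5486040856250958
[[-0.0737  0.0747  0.9945]
 [-0.7019  0.7045 -0.105 ]
 [-0.7085 -0.7057  0.0006]]
```

View pics/t14.png

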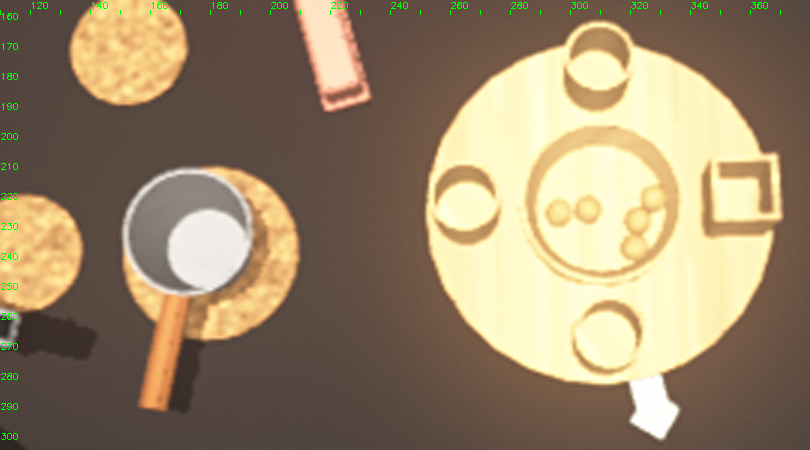

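View pics/s14.png

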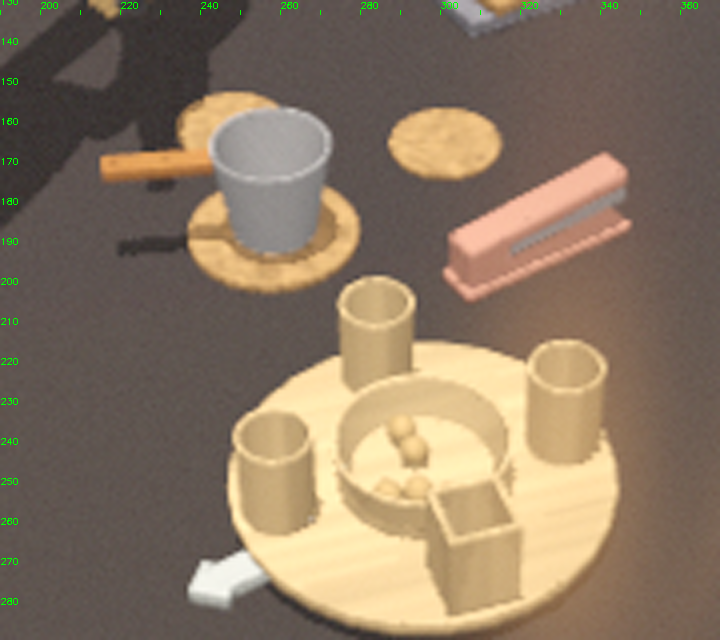

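```bash
cat > fit.py <<'E'
from h import *
from scipy.optimize import minimize
from scipy.ndimage import map_coordinates,gaussian_filter
th=np.linspace(0,2*np.pi,180,endpoint=False)
def circ(c,r,z): return np.c_[c[0]+r*np.cos(th),c[1]+r*np.sin(th),np.full(len(th),z)]
def sqr(c,a,h,z):
    t=np.linspace(-h,h,25);pts=np.vstack([np.c_[t,0*t+h],np.c_[t,0*t-h],np.c_[0*t+h,t],np.c_[0*t-h,t]])
    R=np.array([[np.cos(a),-np.sin(a)],[np.sin(a),np.cos(a)]])
    q=pts@R.T+c;return np.c_[q,np.full(len(q),z)]
def model(x,y,a,tray=True):
    c=np.array([x,y]);o=[]
    if tray:o.append(circ(c,.128,.022))
    o.append(circ(c,.056,.056))
    for k in(1,2,3):
        b=a+k*np.pi/2;o.append(circ(c+.098*np.array([np.cos(b),np.sin(b)]),.025,.09))
    s=c+.098*np.array([np.cos(a),np.sin(a)])
    o.append(sqr(s,a,.023,.09));o.append(sqr(s,a,.019,.09))
    return o
def grad(f,s=1.2):
    g=cv2.cvtColor(cv2.imread(f),cv2.COLOR_BGR2GRAY).astype(float);g=gaussian_filter(g,s)
    return np.hypot(*np.gradient(g))**.5
def score(P,G,n):
    uv=proj(n,P);return map_coordinates(G,[uv[:,1],uv[:,0]],order=1,mode='nearest').mean()
def fit(files,p0,tray=True):
    Gs={n:grad(f) for n,f in files.items()}
    best=None
    for s0 in range(8):
        r=np.random.RandomState(s0);q0=np.array(p0)+r.randn(3)*[.003,.003,.03]
        f=lambda q:-sum(score(P,Gs[n],n) for n in Gs for P in model(*q,tray))
        m=minimize(f,q0,method='Nelder-Mead',options=dict(initial_simplex=q0+np.vstack([np.zeros(3),np.diag([.004,.004,.04])]),xatol=1e-5,fatol=1e-5))
        if best is None or m.fun<best.fun:best=m
    return best
def draw(f,n,q,out,box,s=4):
    im=cv2.imread(f)
    c=cv2.resize(im[box[1]:box[1]+box[3],box[0]:box[0]+box[2]],None,fx=s,fy=s,interpolation=cv2.INTER_CUBIC)
    for P in model(*q):
        for u,v in proj(n,P):
            x=int(round((u+.5-box[0])*s));y=int(round((v+.5-box[1])*s));cv2.circle(c,(x,y),0,(0,0,255),-1)
    cv2.imwrite(out,c)
E
python3 - <<'E'
from fit import *
p0=[.5775,.0125,np.radians(-85.5)]
for fs in ({'top':'pics/top14.png'},{'side':'pics/side14.png'},{'top':'pics/top14.png','side':'pics/side14.png'}):
    m=fit(fs,p0);print(list(fs),m.x[:2],np.degrees(m.x[2]),m.fun)
draw('pics/top14.png','top',m.x,'pics/ft.png',(245,155,130,150));draw('pics/side14.png','side',m.x,'pics/fs.png',(230,190,130,110))
E
```

```text
Traceback (most recent call last):
  File "fit.py", line 30, in fit
    m=minimize(f,q0,method='Nelder-Mead',options=dict(initial_simplex=q0+np.vstack([np.zeros(3),np.diag([.004,.004,.04])]),xatol=1e-5,fatol=1e-5))
  File "fit.py", line 29, in <lambda>
    f=lambda q:-sum(score(P,Gs[n],n) for n in Gs for P in model(*q,tray))
                ~~~^^^^^^^^^^^^^^^^^^^^^^^^^^^^^^^^^^^^^^^^^^^^^^^^^^^^^^
  File "fit.py", line 29, in <genexpr>
    f=lambda q:-sum(score(P,Gs[n],n) for n in Gs for P in model(*q,tray))
                    ~~~~~^^^^^^^^^^^
  File "fit.py", line 23, in score
    uv=proj(n,P);return map_coordinates(G,[uv[:,1],uv[:,0]],order=1,mode='nearest').mean()
  File "h.py", line 9, in proj
    c=optics.camera_params(n);K=c['mtx'];T=c['cam_to_world']
ValueError: time passes only in moves, steps and waits
```

Too many camera_params calls; I'll cache them.

View pics/ft.png

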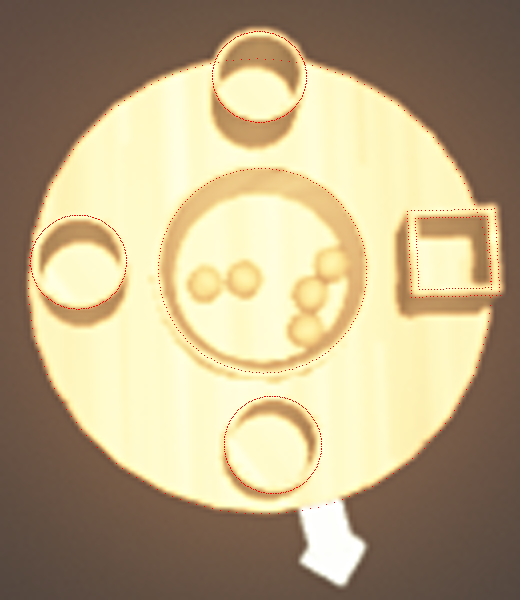

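View pics/fs.png

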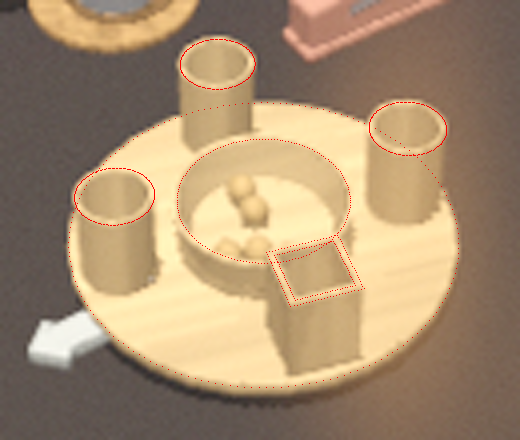

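```bash
python3 - <<'E'
from h import *
crop(cv2.imread('pics/top14.png'),'pics/p.png',310,270,40,36,16)
crop(cv2.imread('pics/side14.png'),'pics/q.png',230,260,50,30,14)
E
```

```text
(no output)
```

View pics/p.png

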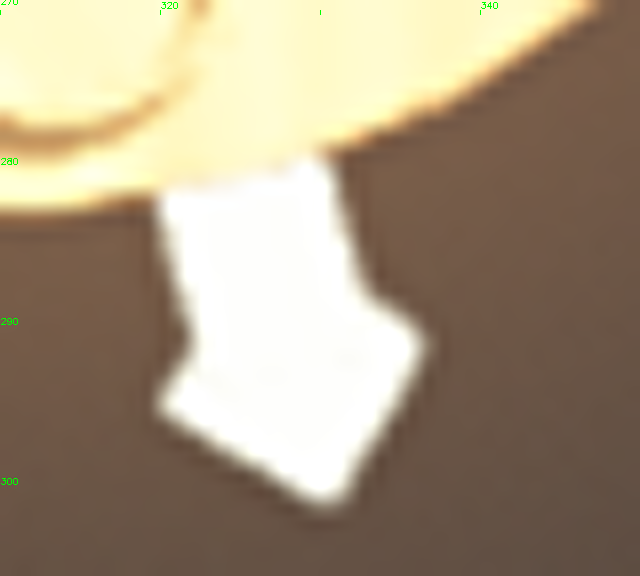

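View pics/q.png

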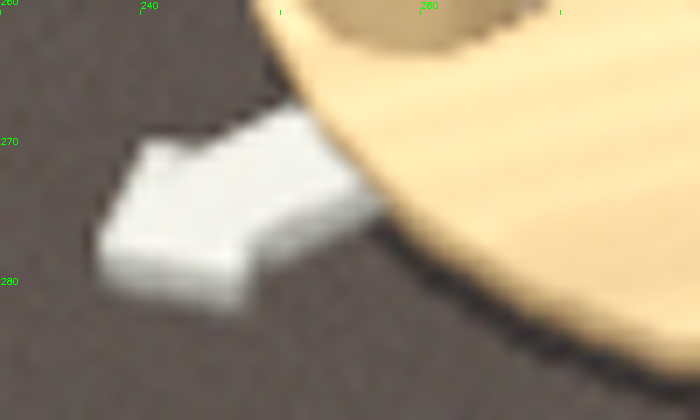

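```bash
python3 - <<'E'
from h import *
ax=np.array([.5785,.0119])
pt=lambda n,s,x0,y0,z,P:[atz(n,x0+(x+.5)/s-.5,y0+(y+.5)/s-.5,z)[:2] for x,y in P]
for z in(.005,.008):
    T=pt('top',16,310,270,z,[(332,512),(158,405),(427,345),(160,195),(195,345),(330,155),(368,290)])
    S=pt('side',14,230,260,z,[(96,243),(148,138),(248,255),(295,103),(200,152),(360,180),(250,242)])
    for nm,P in(('top',T),('side',S)):
        P=np.array(P)
        a=lambda v:np.degrees(np.arctan2(v[1],v[0]))%360
        print(z,nm,'tip',P[0],a(P[0]-ax),np.linalg.norm(P[0]-ax),'barbmid',a((P[1]+P[2])/2-ax),'barbperp',a(P[1]-P[2]),'shaftdirs',a(P[4]-P[3]),a(P[6]-P[5]),'fullaxis',a(P[0]-(P[3]+P[5])/2))
E
```

```text
0.005 top tip [ 0.4152 -0.0449] 199.16553999534935 0.17292616511514866 barbmid 199.14074983829826 barbperp 106.56064457352582 shaftdirs 196.5224973496437 198.90593075010054 fullaxis 197.75514538769167
0.005 side tip [ 0.4143 -0.0371] 196.6020553910995 0.17132450647624672 barbmid 196.18019395028202 barbperp 113.32670599999177 shaftdirs 202.84518254577185 204.95934518537433 fullaxis 198.30255950811045
0.008 top tip [ 0.415  -0.0446] 199.06813191162593 0.17298534210538896 barbmid 199.0313147945911 barbperp 106.56064457352574 shaftdirs 196.52249734964366 198.90593075010048 fullaxis 197.75514538769173
0.008 side tip [ 0.4142 -0.0396] 197.4096172567305 0.17219348547127203 barbmid 197.10243673000463 barbperp 113.32670599999172 shaftdirs 202.84518254577168 204.9593451853743 fullaxis 198.3025595081103
```

```bash
python3 - <<'E'
from h import *
o=get_obs();p0=o['ee_pos']
ps=[]
A=np.array([.45,.34,.23])
for i in range(1,8):
    ps.append((grip_rot(np.radians(-6),-45+45*i/7),p0+(A-p0)*i/7))
rows(ps)
E
```

```text
-0.029, -0.081, 0.008, -0.002, 0.004, 0.066,
-0.037, -0.078, 0.007, -0.000, -0.000, 0.071,
-0.046, -0.073, 0.007, -0.000, 0.000, 0.071,
-0.054, -0.067, 0.007, -0.000, 0.000, 0.071,
-0.061, -0.061, 0.007, 0.000, -0.000, 0.071,
-0.067, -0.054, 0.007, 0.000, 0.000, 0.071,
-0.073, -0.046, 0.007, -0.000, -0.000, 0.071,
```

Emit:
{"fn": "arm_command", "kwargs": {
  "increments": [-0.029,-0.08,0.008,0,0,0.07,-0.037,-0.078,0.007,0,0,0.071,-0.046,-0.073,0.007,0,0,0.071,-0.054,-0.067,0.007,0,0,0.071,-0.061,-0.061,0.007,0,0,0.071,-0.067,-0.054,0.007,0,0,0.071,-0.073,-0.046,0.007,0,0,0.071],
  "jaw": 1
}}

```text
time_s: 14.88
ee_pos: [0.4485, 0.3355, 0.2267]
tool_rot: [[0.003, 0.105, 0.994], [0.001, 0.994, -0.105], [-1.0, 0.001, 0.003]]
ft_force: [0.2, -0.3, 0.4]
grip_width: 0.999
```

```bash
python3 - <<'E'
from h import *
o=log();p0=o['ee_pos']
ps=[]
A=np.array([.5877,-.0857,.17])
for i in range(1,13):
    f=i/12;s=f*f*(3-2*f)
    q=p0+(A-p0)*f;q[2]=p0[2]+(A[2]-p0[2])*f*f
    ps.append((grip_rot(np.radians(-6-78.6*f),0),q))
rows(ps)
E
```

```text
t 14.8833 q [ 28.7589   3.0267  96.3596  -0.0414  80.4448 -55.2197] p [0.4485 0.3355 0.2267] F [ 0.2243 -0.327   0.4409] w 0.9992311699529437
[[ 0.0029  0.1048  0.9945]
 [ 0.0008  0.9945 -0.1048]
 [-1.      0.0011  0.0028]]
0.003, -0.225, 0.101, 0.073, 0.002, -0.001,
0.008, -0.212, 0.126, 0.073, 0.000, 0.000,
0.013, -0.196, 0.150, 0.073, 0.000, 0.000,
0.018, -0.177, 0.171, 0.073, 0.000, 0.000,
0.024, -0.157, 0.190, 0.073, 0.000, 0.000,
0.029, -0.134, 0.207, 0.073, 0.000, 0.000,
0.034, -0.110, 0.221, 0.073, 0.000, 0.000,
0.039, -0.084, 0.232, 0.073, 0.000, 0.000,
0.045, -0.057, 0.240, 0.073, 0.000, 0.000,
0.050, -0.029, 0.245, 0.073, 0.000, 0.000,
0.055, -0.001, 0.246, 0.073, 0.000, 0.000,
0.060, 0.027, 0.245, 0.073, 0.000, 0.000,
```

Emit:
{"fn": "arm_command", "kwargs": {
  "increments": [0.003,-0.225,0.101,0.073,0.002,0,0.008,-0.212,0.126,0.073,0,0,0.013,-0.196,0.15,0.073,0,0,0.018,-0.177,0.171,0.073,0,0,0.024,-0.157,0.19,0.073,0,0,0.029,-0.134,0.207,0.073,0,0,0.034,-0.11,0.221,0.073,0,0,0.039,-0.084,0.232,0.073,0,0,0.045,-0.057,0.24,0.073,0,0,0.05,-0.029,0.245,0.073,0,0,0.055,0,0.246,0.073,0,0,0.06,0.027,0.245,0.073,0,0]
}}

```text
time_s: 15.88
ee_pos: [0.5863, -0.0882, 0.1696]
tool_rot: [[-0.003, 0.996, 0.084], [-0.004, 0.084, -0.996], [-1.0, -0.004, 0.004]]
ft_force: [0.7, 0.7, 0.2]
grip_width: 0.999
```

```bash
python3 - <<'E'
from h import *
im=np.ascontiguousarray(optics.snapshot('side')[:,:,::-1])
o=log();p0=o['ee_pos'];R=o['tool_rot']
print(proj('side',[p0+R[:,1]*.0425,p0-R[:,1]*.0425,p0]))
crop(im,'pics/s15.png',220,130,150,150,4)
P=np.array([.5877,-.0857])
Rt=grip_rot(np.radians(-84.6),0)
go(Rt,np.r_[P,.10]);go(Rt,np.r_[P,.04])
E
```

```text
t 15.9333 q [-16.4473  10.5592  94.6153  -0.5229  74.9534 -20.5008] p [ 0.5868 -0.0945  0.1674] F [-2.2635 -3.702  -0.272 ] w 0.9985295848376681
[[-0.0046  0.9973  0.0731]
 [-0.0078  0.073  -0.9973]
 [-1.     -0.0052  0.0075]]
[[326.5975 233.2734]
 [291.2875 240.8111]
 [309.0725 237.0145]]
shift-first [ 0.4489  0.0128 -0.0616] turn [-0.0134  0.0047  0.0034] shift-after [ 0.4494  0.0117 -0.058 ]
shift-first [ 0.8489  0.0149 -0.0646] turn [-0.0134  0.0047  0.0034] shift-after [ 0.8494  0.0117 -0.058 ]
```

View pics/s15.png

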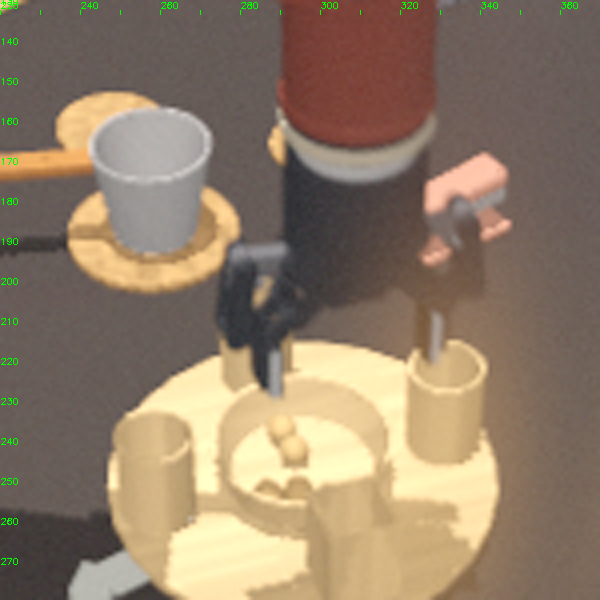

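Emit:
{"fn": "arm_command", "kwargs": {
  "increments": [0,0,0,0,0,0,0,0,0,0,0,0,0,0,0,0,0,0]
}}

```text
time_s: 16.18
ee_pos: [0.586, -0.0855, 0.17]
tool_rot: [[-0.004, 0.996, 0.091], [-0.004, 0.091, -0.996], [-1.0, -0.004, 0.003]]
ft_force: [0.1, 0.4, 0.6]
grip_width: 1.003
```

```bash
python3 - <<'E'
from h import *
o=log()
P=np.array([.5877,-.0857])
Rt=grip_rot(np.radians(-84.6),0)
go(Rt,np.r_[P,.10]);go(Rt,np.r_[P,.033])
E
```

```text
t 16.1833 q [-15.7683  10.1326  94.8102  -0.2684  75.1967 -20.92  ] p [ 0.586  -0.0855  0.17  ] F [0.0729 0.3636 0.6411] w 1.003275982778691
[[-0.0036  0.9958  0.091 ]
 [-0.0037  0.091  -0.9958]
 [-1.     -0.0039  0.0034]]
shift-first [0.4668 0.0127 0.0009] turn [-0.002   0.0021  0.0025] shift-after [0.4669 0.0109 0.0025]
shift-first [ 0.9135  0.0144 -0.0006] turn [-0.002   0.0021  0.0025] shift-after [0.9135 0.0109 0.0025]
```

Emit:
{"fn": "arm_command", "kwargs": {
  "increments": [0.1,0.011,0,-0.002,0.002,0.002,0.15,0,0,0,0,0,0.15,0,0,0,0,0,0.1,0,0,0,0,0,0,0,0,0,0,0,0,0,0,0,0,0]
}}

```text
time_s: 16.68
ee_pos: [0.5874, -0.0848, 0.0949]
tool_rot: [[-0.002, 0.995, 0.095], [-0.0, 0.095, -0.995], [-1.0, -0.002, 0.0]]
ft_force: [-0.4, -0.3, 1.1]
grip_width: 1.002
```

```bash
python3 - <<'E'
from h import *
for n,b in(('side',(240,170,130,130)),('top',(280,150,130,130))):
    im=np.ascontiguousarray(optics.snapshot(n)[:,:,::-1]);crop(im,f'pics/{n[0]}16.png',*b,5)
o=log()
P=np.array([.5877,-.0857])
Rt=grip_rot(np.radians(-84.6),0)
go(Rt,np.r_[P,.033])
E
```

```text
t 16.7833 q [-15.8404  14.5486  97.9743  -0.0499  67.33   -21.2241] p [ 0.5891 -0.0857  0.0969] F [-0.3885 -1.1663  0.7743] w 0.9995712003485168
[[ 0.0023  0.9956  0.0942]
 [-0.0015  0.0942 -0.9956]
 [-1.      0.0021  0.0017]]
shift-first [ 0.426  -0.0103 -0.0019] turn [ 0.      0.0011 -0.0013] shift-after [ 0.426  -0.0094 -0.0012]
```

View pics/s16.png

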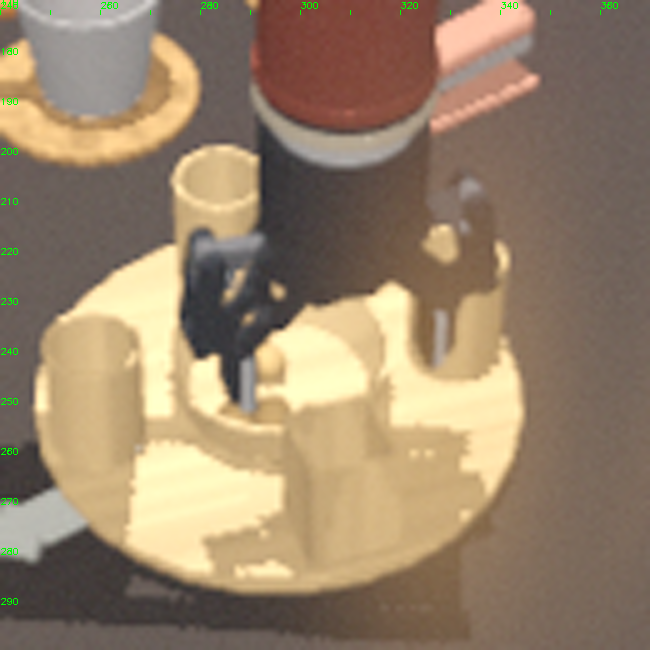

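View pics/t16.png

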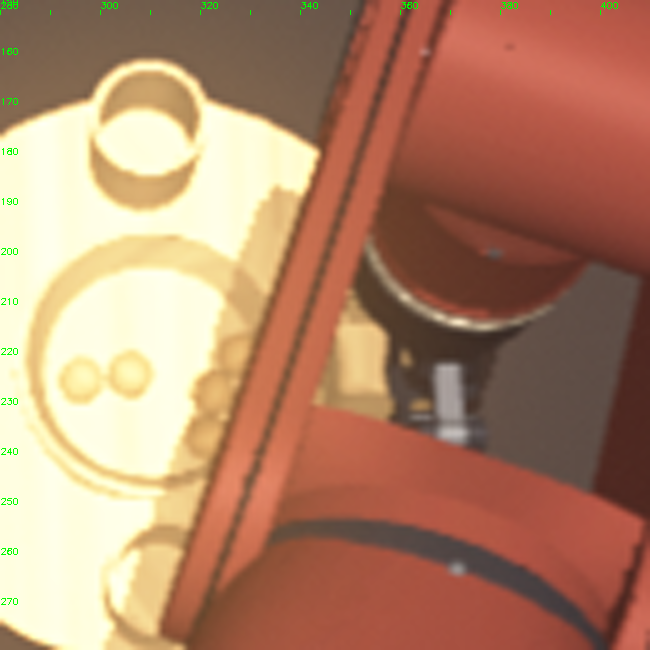

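```bash
python3 - <<'E'
from h import *
P=np.array([.5877,-.0857]);t=np.array([.9956,.094])
for z in(.095,.11,.12,.13,.14): print(z,[proj('side',np.r_[P+s*.047*t,z])[0] for s in(-1,1)])
E
```

```text
0.095 [array([289.3199, 260.1319]), array([326.3442, 251.1691])]
0.11 [array([289.2738, 255.8597]), array([326.6091, 246.8918])]
0.12 [array([289.2426, 252.9709]), array([326.7881, 244.0003])]
0.13 [array([289.2111, 250.0489]), array([326.9692, 241.0761])]
0.14 [array([289.1792, 247.0931]), array([327.1524, 238.1186])]
```

Emit:
{"fn": "arm_command", "kwargs": {
  "increments": [0.1,-0.003,0,0,0,0,0.1,0,0,0,0,0,0.1,0,0,0,0,0,0.07,0,0,0,0,0,0.02,0,0,0,0,0,0,0,0,0,0,0]
}}

```text
time_s: 17.28
ee_pos: [0.5876, -0.0863, 0.0366]
tool_rot: [[-0.001, 0.996, 0.093], [-0.001, 0.093, -0.996], [-1.0, -0.001, 0.001]]
ft_force: [-0.6, 0.8, -0.0]
grip_width: 0.999
```

Emit:
{"fn": "arm_command", "kwargs": {
  "increments": [0,0,0,0,0,0,0,0,0,0,0,0,0,0,0,0,0,0,0,0,0,0,0,0,0,0,0,0,0,0,0,0,0,0,0,0],
  "jaw": -1
}}

```text
time_s: 17.78
ee_pos: [0.5888, -0.0867, 0.0381]
tool_rot: [[0.002, 0.996, 0.093], [-0.001, 0.093, -0.996], [-1.0, 0.002, 0.002]]
ft_force: [0.4, 1.0, 6.5]
grip_width: 0.527
```

```bash
python3 - <<'E'
from h import *
for n,b in(('side',(240,170,130,130)),):
    im=np.ascontiguousarray(optics.snapshot(n)[:,:,::-1]);crop(im,f'pics/{n[0]}17.png',*b,5);cv2.imwrite('pics/side17.png',im)
o=log()
E
```

```text
t 17.8333 q [-15.9367  18.8819  99.701   -0.0486  61.2622 -21.2243] p [ 0.5889 -0.0867  0.0381] F [0.0329 0.4572 6.4754] w 0.5259012351815878
[[ 0.0024  0.9957  0.0926]
 [-0.0015  0.0926 -0.9957]
 [-1.      0.0023  0.0017]]
```

View pics/s17.png

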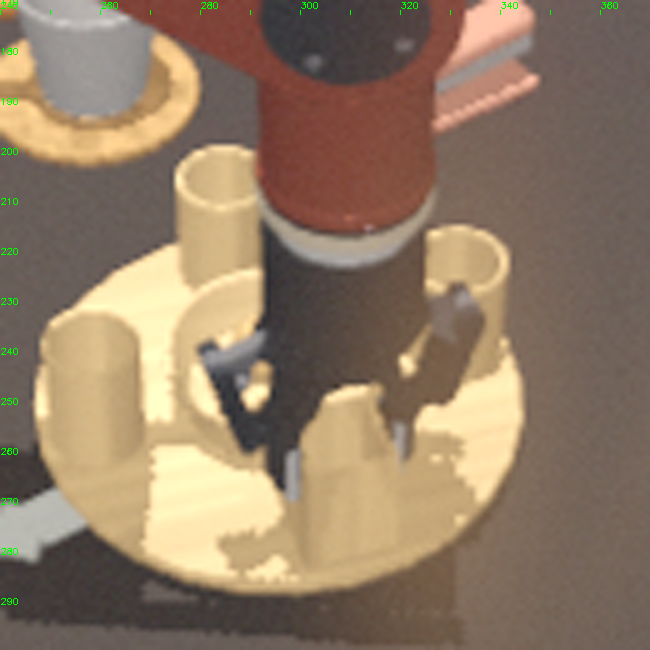

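Emit:
{"fn": "arm_command", "kwargs": {
  "increments": [0,-0.0228,0,0.0222,0,0,0,-0.0456,-0.0016,0.0444,0,0,0,-0.0626,-0.003,0.0611,0,0,0,-0.0626,-0.003,0.0611,0,0,0,-0.0626,-0.003,0.0611,0,0,0,-0.0626,-0.003,0.0611,0,0,0,-0.0626,-0.003,0.0611,0,0,0,-0.0626,-0.003,0.0611,0,0,0,-0.0626,-0.003,0.0611,0,0,0,-0.0456,-0.0016,0.0444,0,0,0,-0.0228,0,0.0222,0,0]
}}

```text
time_s: 18.75
ee_pos: [0.5108, -0.0572, 0.0381]
tool_rot: [[0.005, 0.702, -0.712], [-0.0, -0.712, -0.702], [-1.0, 0.003, -0.003]]
ft_force: [7.1, 3.5, 1.1]
grip_width: 0.527
```

```bash
python3 - <<'E'
from h import *
o=log();p=o['ee_pos'];ax=np.array([.5785,.0119]);d=p[:2]-ax;z=o['tool_rot'][:,2]
print('pos ang',np.degrees(np.arctan2(d[1],d[0]))%360,np.hypot(*d),'yaw',np.degrees(np.arctan2(z[1],z[0]))%360)
im=np.ascontiguousarray(optics.snapshot('side')[:,:,::-1]);crop(im,'pics/s18.png',200,140,180,160,4);cv2.imwrite('pics/side18.png',im)
E
```

```text
t 18.75 q [-15.2268   8.7555 112.0393   0.069   58.9447  30.1429] p [ 0.5108 -0.0572  0.0381] F [7.0866 3.4959 1.1067] w 0.5271368372535808
[[ 0.0047  0.7021 -0.7121]
 [-0.0002 -0.7121 -0.7021]
 [-1.      0.0034 -0.0032]]
pos ang 225.59915743410542 0.096724621659033 yaw 224.59520192593783
```

View pics/s18.png

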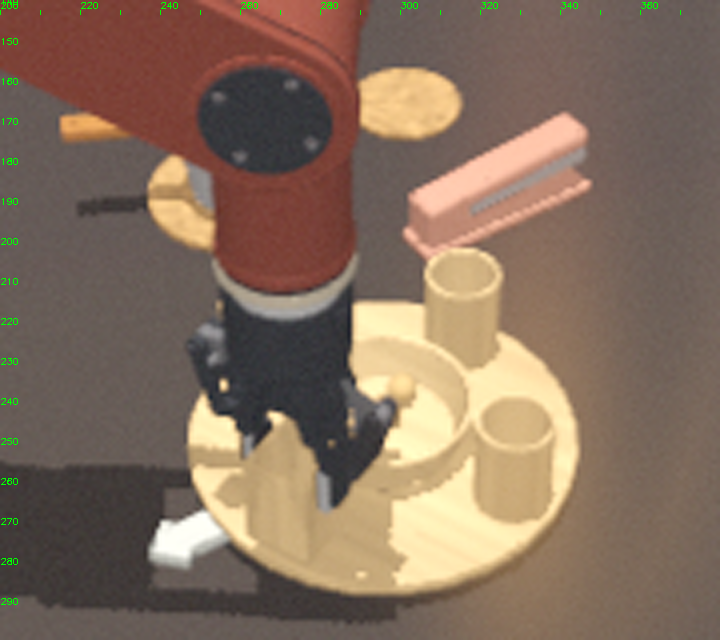

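Emit:
{"fn": "arm_command", "kwargs": {
  "increments": [0,-0.0342,0,0.0333,0,0,0,-0.0626,-0.002,0.0611,0,0,0,-0.0626,-0.002,0.0611,0,0,0,-0.0626,-0.002,0.0611,0,0,0,-0.0456,-0.001,0.0444,0,0,0,-0.0228,0,0.0222,0,0,0,0,0,0,0,0,0,0,0,0,0,0,0,0,0,0,0,0]
}}

```text
time_s: 19.55
ee_pos: [0.4888, -0.0209, 0.0381]
tool_rot: [[0.007, 0.331, -0.944], [0.0, -0.944, -0.331], [-1.0, 0.002, -0.007]]
ft_force: [10.9, 5.1, -0.8]
grip_width: 0.53
```

```bash
python3 - <<'E'
from h import *
o=log();p=o['ee_pos'];ax=np.array([.5785,.0119]);d=p[:2]-ax;z=o['tool_rot'][:,2]
print('pos ang',np.degrees(np.arctan2(d[1],d[0]))%360,np.hypot(*d),'yaw',np.degrees(np.arctan2(z[1],z[0]))%360)
for n in('side','top'):
    im=np.ascontiguousarray(optics.snapshot(n)[:,:,::-1]);cv2.imwrite(f'pics/{n}19.png',im)
    crop(im,f'pics/{n[0]}19.png',*((200,190,180,110) if n=='side' else (240,150,150,160)),4)
E
```

```text
t 19.55 q [-11.7681   5.4264 115.7511   0.1173  58.4337  58.8235] p [ 0.4888 -0.0209  0.0381] F [10.9151  5.0884 -0.7931] w 0.5302926617899774
[[ 0.007   0.3313 -0.9435]
 [ 0.0003 -0.9435 -0.3313]
 [-1.      0.002  -0.0067]]
pos ang 200.09427869888376 0.0955087648140322 yaw 199.34780681712422
```

View pics/s19.png

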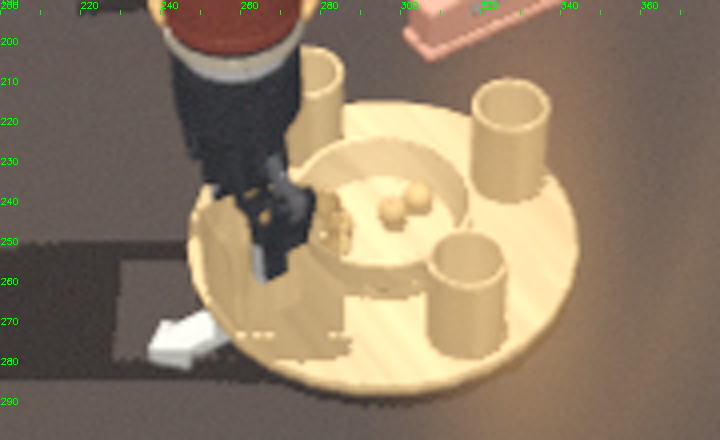

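View pics/t19.png

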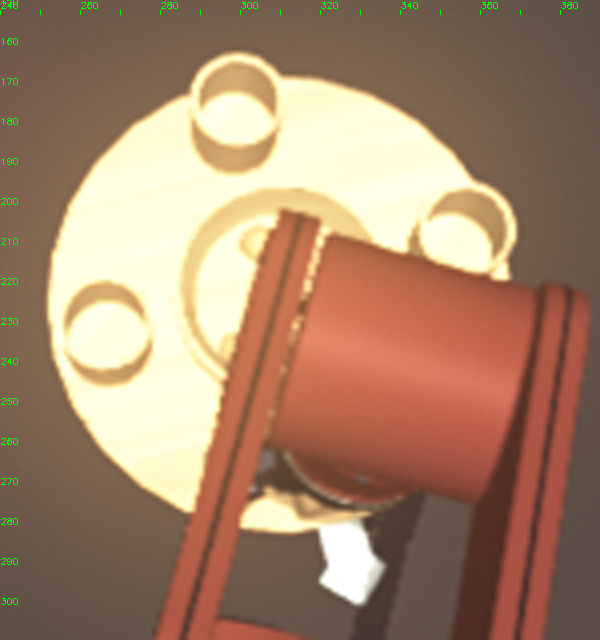

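```bash
cat > ang.py <<'E'
import sys
from fit import *
k=sys.argv[1]
A={'top':(.5793,.0120),'side':(.5772,.0116)}
for n in('top','side'):
    for ax in (A[n],(.5785,.0119)):
        G=grad(f'pics/{n}{k}.png');a=np.radians(np.arange(185,212,.1));res=[]
        for x in a:
            M=model(*ax,x,False);res.append(sum(score(P,G,n) for P in M[1:4]))
        i=int(np.argmax(res));print(n,ax,np.degrees(a[i]))
draw(f'pics/top{k}.png','top',(.5785,.0119,a[i]),'pics/ft2.png',(245,155,130,150));draw(f'pics/side{k}.png','side',(.5785,.0119,a[i]),'pics/fs2.png',(230,190,130,110))
E
python3 ang.py 19
python3 - <<'E'
from fit import *
# calibration on initial image with same method
for n,ax in(('top',(.5793,.0120)),('side',(.5772,.0116))):
    G=grad(f'pics/{n}14.png');a=np.radians(np.arange(-95,-75,.1))
    print(n,np.degrees(a[int(np.argmax([sum(score(P,G,n) for P in model(*ax,x,False)[1:4]) for x in a]))]))
E
```

```text
top (0.5793, 0.012) 199.0999999999992
top (0.5785, 0.0119) 199.0999999999992
side (0.5772, 0.0116) 197.99999999999926
side (0.5785, 0.0119) 197.99999999999926
top -84.20000000000061
side -84.4000000000006
```

View pics/fs2.png

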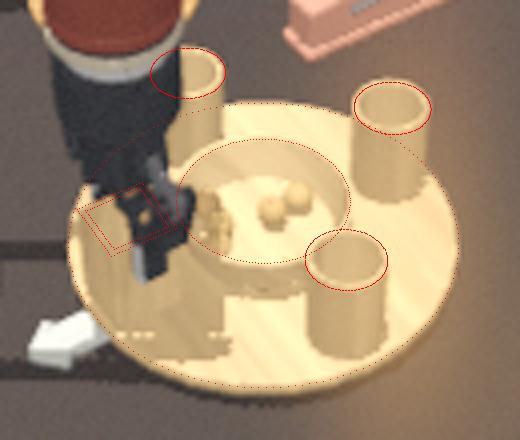

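View pics/ft2.png

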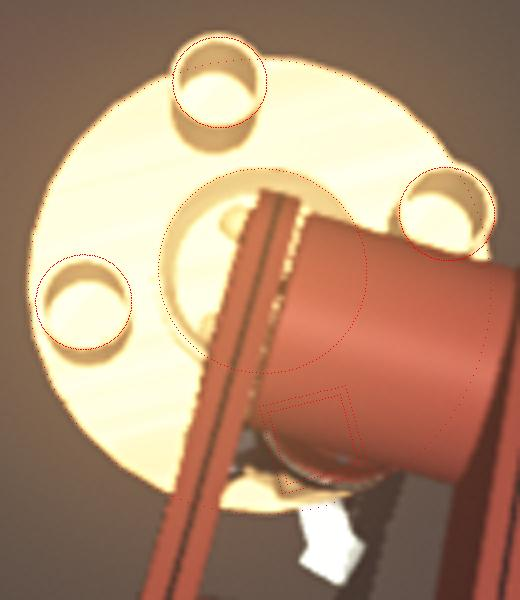

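```bash
python3 - <<'E'
from h import *
f=lambda x,y:(310+(x+.5)/16-.5,270+(y+.5)/16-.5)
a=lambda v:np.degrees(np.arctan2(v[1],v[0]))%360
for ax in((.5793,.0120),(.5785,.0119)):
  for P,Q in (((160,195),(330,155)),((195,345),(368,290)),((158,405),(427,345)),((332,512),(332,512))):
    m=(atz('top',*f(*P),.01)+atz('top',*f(*Q),.01))[:2]/2-np.array(ax);print(a(m),np.hypot(*m))
E
```

```text
199.38869461246802 0.12698717937792933
199.1544667519822 0.14686788109248092
198.89721960457422 0.15472345815996302
198.94852779194952 0.1738141125804051
199.46644433462973 0.12619946752538516
199.22037170636165 0.14607945618750945
198.95844325413987 0.15393427802978088
199.00323032730213 0.1730250710411587
```

View pics/side19.png

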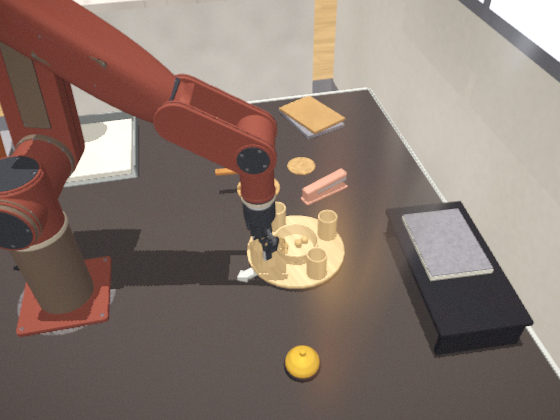

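View pics/top19.png

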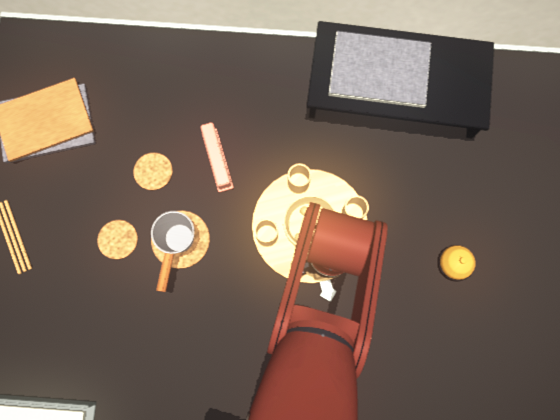

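In the top view both pot and pointer measure about 199.1°. The cup (173,232) stands on the tile, and the bell and stapler are where they were. I'll hold still briefly to check that nothing drifts, then hand in.

Emit:
{"fn": "arm_command", "kwargs": {
  "increments": [0,0,0,0,0,0,0,0,0,0,0,0,0,0,0,0,0,0,0,0,0,0,0,0,0,0,0,0,0,0,0,0,0,0,0,0]
}}

```text
time_s: 20.15
ee_pos: [0.4888, -0.0209, 0.0381]
tool_rot: [[0.007, 0.331, -0.944], [0.0, -0.944, -0.331], [-1.0, 0.002, -0.007]]
ft_force: [10.2, 6.2, -0.9]
grip_width: 0.524
```

```bash
python3 - <<'E'
from h import *
for n in('side','top'): cv2.imwrite(f'pics/{n}20.png',optics.snapshot(n)[:,:,::-1])
E
python3 ang.py 20; python3 - <<'E'
from h import *
o=log()
print(order.sign_off())
E
```

```text
top (0.5793, 0.012) 199.0999999999992
top (0.5785, 0.0119) 199.0999999999992
side (0.5772, 0.0116) 197.99999999999926
side (0.5785, 0.0119) 197.99999999999926
t 20.25 q [-11.7721   5.4324 115.7497   0.1241  58.4383  58.8163] p [ 0.4888 -0.0209  0.0381] F [ 9.5445  6.5286 -0.1511] w 0.5283996124941136
[[ 0.0069  0.3313 -0.9435]
 [ 0.0005 -0.9435 -0.3313]
 [-1.      0.0018 -0.0066]]
the job is handed in; nothing more can be done
None
```

The job is done and handed in at about 20 s. All five beads are in the bowl, and the empty cup stands upright and released on the large cork tile. The square pot is at the pointer, with the gripper still holding it by its sides.

**Last checks**
- **Alignment:** in the top view the pot and the pointer both measure about 199.1°. The side view gives 198.0° for the pot and about 197–198° for the pointer. The two cameras disagree by about 1° in absolute angle, but in each one the pot and pointer agree to within 1°.
- **Steady hold:** nothing moved over the last 0.6 s, and the wrist force stayed at about 12 N.
- **Beads:** I counted all five in the bowl just before and just after setting the cup down. After the turn, the arm hid part of the bowl, so I could not count all five again.
- **Bell and stapler:** both look unmoved.

**What did not go as expected**
- **Missed first grip:** the fingertips sat roughly 15–20 mm short of the reported tool position, so the jaws closed above the handle. That turned the cup about 6° on the tile and spilled nothing. I gripped deeper and it held.
- **Cup position:** it now stands a few millimetres from where it started, still well inside the tile's edge.

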